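Clamp an inking block on the sloping carving rest

TASK

Lay the wooden block lengthwise on the sloping rest, centred in front of the clamp jaw and with its end against the low backstop, and let go of it. With the red cam lever still open, turn the brass thumb nut clockwise until the jaw just bears on the block and the gauge needle just stirs, then flip the lever all the way over so that the block is locked with the needle standing in the green; never drive the needle into the red, and do not disturb the jar, dropper bottle or ramekin.

Things in the scene. Friction and masses are not known exactly. Their poses are not given: they have to be found in the camera images.
- rest: Sloping wooden carving rest with a cam clamp, fixed, 205 x 186 mm on the bench; origin at the centre of its underside, x axis up the slope (away from the robot at yaw 0). Its plywood deck, 220 x 186 mm, rises at 30 degrees along +x from a low dark backstop to about 120 mm high. The rubber-faced steel jaw starts 3 to 7 mm clear of a block that lies against the backstop: worn, so not readable.
- seat (a point): Where the centre of the block's underside belongs, on the deck surface. Its axes are the deck's: x up the slope, y left across it, z square off the deck (30 degrees from vertical, leaning to the robot). In these axes, in mm: backstop face at x -37.5 (18 high, 100 wide); open jaw face at x +40 to +45 (40 wide, z 4 to 25); blue nut housing and cam head x 71 to 112, y -16 to 96, z 0 to 26.
- block: Wooden inking block 45 x 75 x 30 mm (x, y, z), 0.11 kg give or take a third, loose, lying flat on the bench; origin at the centre of its underside. On the rest its 75 mm length (own y, either way round) runs up the slope. Wood on wood grips: it does not slide down by itself.
- nut_grip (a point): Middle of the brass thumb bar of the adjusting nut, at 89.5, 72, 46 mm in the axes of seat. Bar 40 mm long (own x), 12 mm thick (own y), 25 mm high on a steel disc of 40 mm diameter; this point is 13 mm above the disc, 12 mm below the bar's top. Own z is the nut's axis, square off the deck. Take it across the 12 mm. It turns at 0.11 N m and stays where it is left.
- nut (a joint): Turn of the nut, rad, 0 to 4.5, growing clockwise seen from above (off the deck); starts between 0 and 0.9. One rad advances the jaw 2.5 mm down the slope. Bringing the jaw to the block takes 1.1 to 3 rad from the start.
- lever_pivot (a point): Axis of the cam lever, between two blue ears (to 46 mm above the deck) on the cam head, at 89.5 less 2.5 per rad of the nut, 0, 36 mm in the axes of seat: the nut moves head, lever, gauge and jaw together down the slope. These axes too are the deck's. The lever turns about y.
- lever_tip (a point): Centre of the rounded end (radius 6 mm, 16 mm wide) of the red cam lever, 66 mm from its pivot; the lever is 12 mm wide and 8 mm thick. Own z runs along the lever, away from the pivot; own x is the side towards which it is flipped.
- lever (a joint): Angle of the cam lever, rad: 0 open, standing square off the deck; it flips up the slope (away from the backstop) and locks at its stop, 1.55, lying along the deck above the housing. It drives the jaw evenly 4 mm down the slope; the cam is self-locking, so it stays where it is left. About 3 N at the tip is enough. Starts between 0 and 0.2.
- needle (a joint): Needle of the force gauge (white dial 49 mm across, 48 mm right of the lever): rad clockwise from the black zero mark, 0.08 rad per N. The jaw is sprung: with it on the block one rad of the nut moves the needle 1 rad, a whole flip of the lever 1.6 rad. Green 1.28 to 1.92, red from 2.2. So the nut is right when, lever fully open, the needle has just left zero (0.03 to 0.25).
- small_jar: Bystander: glass jar 58 x 68 mm high, loose, to the left of the rest; origin at the centre of its underside.
- dropper: Bystander: brown dropper bottle 33 x 96 mm high, loose, behind the rest; origin at the centre of its underside.
- ramekin: Bystander: small white ramekin 67 x 40 mm high, loose, in front of the rest; origin at the centre of its underside.
Mind the look-alikes: they are no part of the job. Of the things shaped like the block, the wooden one is meant.

How it is judged:
On the way, in this order (a step that is already met when the one before it is completed fails the run):
1. the block lies on the deck, within 6 mm of the backstop and 12 mm of the middle of the jaw, lengthwise up the slope, released, with the lever open (x of block in the frame of seat between -0.004 and 0.006 m and y of block in the frame of seat between -0.012 and 0.012 m and z of block in the frame of seat below 0.004 m and angle between the y axis of block and the x axis of seat, either way round below 0.15 rad and contact force between the fingers and block below 0.2 N and value of joint lever below 0.35 rad), for 0.2 s.
2. with the lever open (below 0.35 rad) the nut has brought the jaw onto the block: the needle stands between 0.02 and 0.45 rad (value of joint lever below 0.35 rad and value of joint needle between 0.02 and 0.45 rad), for 0.2 s.
3. the lever is fully over (past 1.45 rad) and the needle stands in the green (value of joint lever above 1.45 rad and value of joint needle between 1.28 and 1.92 rad), for 0.2 s.
At the end, for the whole second after the job is handed in: The lever is locked past 1.45 rad, the needle stands in the green (1.28 to 1.92 rad), and the block lies flat and at rest on the deck, lengthwise within 0.12 rad, its end within 3 mm of the backstop and its middle within 12 mm of the jaw's (all of step 3 and x of block in the frame of seat between -0.004 and 0.003 m and y of block in the frame of seat between -0.012 and 0.012 m and z of block in the frame of seat below 0.004 m and angle between the y axis of block and the x axis of seat, either way round below 0.12 rad and linear speed of block below 0.01 m/s); the robot touches nothing.
It fails at once if the needle is driven into the red (2.2 rad) (value of joint needle above 2.2 rad).
It fails at once if the jar, dropper bottle or ramekin is shifted by more than 25 mm or tipped (distance of any of small_jar, dropper, ramekin from where it was at the start of the episode above 0.025 m or angle between any of small_jar, dropper, ramekin's own z axis and vertical above 0.4 rad).
It also fails if it takes over 67 s, if anything falls off the work surface, if the arm or the gripper's body presses on something with over 40 N, if the wrist force passes 120 N, or if a joint passes its speed limit or range.

ROBOT

A 6-joint arm with a two-finger parallel gripper is mounted at the origin on a cart in front of the work surface, level with it; the furniture and walls round the work are solid. World frame = base frame: x ahead of the robot, y to its left, z up, the work surface at z = 0. Lengths are in m, angles in rad, forces in N, time in s.
With the tool pointing down it reaches from about 0.3 to 0.875 m from the base axis. Payload 6.4 kg.
Tool frame: the origin (TCP) lies on the front face of the gripper's body, between the roots of the fingers; the fingertips stand 73 mm ahead of it and the grasp point (between the pads) lies 54 mm ahead of it; z points along the fingers, y is the line along which they close (so a half turn about z gives the same grasp; the last joint's range is limited). The gripper opens to 85 mm and grips with 20 to 120 N. Pads are 22 mm wide; open, the fingers measure 114 mm over their backs; the gripper's body (76 mm by 85 mm) begins 54 mm behind the grasp point. The pads swing forward as they close: fully open they stand 13 mm farther back than shut.
Start: joints at [-0.206, 0.181, 1.607, -0, 1.354, -0.206], TCP at [0.575, 0, 0.304] pointing down, gripper open.
Joint ranges: [-2.99, 2.99], [-0.89, 2.07], [0.3, 2.58], [-1.14, 4.28], [0, 2.63], [-3.12, 3.12]. Speed limits (rad/s): [2.57, 2.57, 3.01, 3.14, 3.14, 3.14].

INTERFACE

Orientations are given as a unit quaternion [x, y, z, w].
In Python, from rig import env gives the robot as it stands. The module is installed in compiled form; this text tells all that it offers.
- The arm moves only by the tool drive_tool, never from a script. Its argument "motion" is text: rows parted by semicolons, each of 4 numbers parted by spaces: the shift along the tool's x, y, z in mm, then the turn about the tool's z in rad. In form: x y z roll; .... A call has exactly 10 rows; each row shifts and turns the commanded pose from where the row before left it, along the tool's axes as they then stand; what a row does not reach is not made up. A row lasts 1/10 s, in which the tool goes at most 50 mm and 8.59 degrees, less where a joint would pass 70% of its speed; a pose out of reach is approached as far as the arm can. A call is refused whole if a number of a shift passes 50 or a number of a turn 0.15, either way. A call with a gripper value outside its range is refused whole. "claw" is the opening, from -1 (shut) to 1 (fully open), set as the call begins (left out, the last holds). The fingers move at their own pace and stop on an object; the grip force is fixed at half the most. Time passes only in rows, so rows that do not move let the fingers close, or fill a call up. It gives the time, the measured TCP pose, the force, the opening and the grip force at its end, in the units of the state.
- env.get_obs(): the state, without advancing time (a new reading comes with each control period).
- env.grab_frame(name): name is "scene" or "side" or "wrist"; returns (picture, depth): 480x640x3 uint8, red, green, blue; 480x640 float32, m along the optical axis (not along the pixel's ray), 0 where there is no reading.
- env.camera_info(name): a dict with "camera_matrix" (3x3 intrinsics, pixels), "rvec" (rotation vector, rad) and "tvec" (3), from world to camera coordinates, as OpenCV has them. Camera axes: x right, y down, z forward; pixel columns grow to the right and rows downward; lengths in m; the calibration is good to about 2 mm. The wrist camera is an equidistant fisheye: a pixel r from the principal point sees the ray r / f radians off the axis. A picture is of the moment at which its call begins: read the wrist's pose just before it. camera_info takes no time and is no camera call; for the wrist camera it gives the pose at the moment of the call.
- env.sign_off(): hands the job in; it is judged then, once.
The state is a dict: "t": time; "qpos": joint angles; "qvel": joint speeds; "effort": joint torques, N m; "position": TCP position; "orientation": TCP orientation; "wrist_force": force on the tool from outside, world axes, zero at the start; "ft_torque": the same for the moment, N m; "width": opening from 0.0 (shut) to 1.0 (fully open); "gripper_force": force on a finger pad.
Only numpy, scipy, OpenCV 4.12 (cv2) and the standard library are available. Lean on these libraries where they do the work, as an engineer would, in place of code of your own. Each camera call takes 0.05 s, during which the arm holds its last target. There are 200 camera calls.

## Working session

There is one attempt and no reset: what is moved stays moved. The work goes in short steps, Python scripts to look and compute and a tool call to move; the robot and the scene stay as the last step left them, time stands still between calls to the robot, and variables do not carry over. Pictures are saved under pics/ and viewed, at most 10 in all, crops included, and the job is handed in when it is done.

Besides the shell and the picture viewer there is one more tool, called in YAML: its name, and indented under it one key for each argument. drive_tool: Moves the arm, as the interface text tells. Its arguments: {"type":"object","properties":{"motion":{"type":"string"},"claw":{"type":"number"}},"required":["motion"]}

```bash
mkdir -p pics && cat > h.py <<'E'
import numpy as np,cv2
from scipy.spatial.transform import Rotation as R
from rig import env
def grab(n):
    ci=env.camera_info(n); im,d=env.grab_frame(n)
    return im,d,ci
def cam(ci): return np.array(ci["camera_matrix"],float),R.from_rotvec(np.ravel(ci["rvec"])).as_matrix(),np.ravel(ci["tvec"])
def ray(ci,u,v,fish=False):
    K,Rm,t=cam(ci)
    x=(u-K[0,2])/K[0,0];y=(v-K[1,2])/K[1,1]
    if fish:
        r=np.hypot(x,y)+1e-12; c=np.array([np.sin(r)*x/r,np.sin(r)*y/r,np.cos(r)])
    else: c=np.array([x,y,1.])
    return -Rm.T@t, Rm.T@c
def plane(ci,u,v,z,fish=False):
    o,d=ray(ci,u,v,fish); return o+d*(z-o[2])/d[2]
def pts(ci,d):  # per-pixel world points (pinhole)
    K,Rm,t=cam(ci); v,u=np.mgrid[:480,:640]
    c=np.stack([(u-K[0,2])/K[0,0]*d,(v-K[1,2])/K[1,1]*d,d],-1)
    return (c-t)@Rm
def save(n,im): cv2.imwrite('pics/'+n,im[...,::-1])
E
python3 - <<'E'
from h import *
for n in ("scene","side"):
    im,d,ci=grab(n); save(n+'0.png',im); np.savez(n+'0.npz',im=im,d=d,**{k:np.array(ci[k]) for k in("camera_matrix","rvec","tvec")})
    print(n,-cam(ci)[1].T@cam(ci)[2],cam(ci)[0][0])
print(env.get_obs())
E
```

```text
scene [-0.10711603  0.86453425  0.8234048 ] [587.63132983   0.         313.81433816]
side [ 0.09939951 -1.16174861  0.6032224 ] [561.59420214   0.         318.21751593]
{'t': 0.1, 'qpos': array([-2.06332774e-01,  1.81463214e-01,  1.60787680e+00,  1.11239440e-05,
        1.35381851e+00, -2.06303336e-01]), 'qvel': array([-3.90982386e-05,  1.02956560e-04, -2.47623364e-03,  2.04424801e-03,
       -1.49108800e-03, -7.33261473e-04]), 'effort': array([-2.02498759e-04, -4.45872438e+01, -3.52238703e+01, -4.27332343e-04,
        4.16999465e-03,  3.20961749e-05]), 'position': array([5.74625773e-01, 7.97240493e-05, 3.03091232e-01]), 'orientation': array([ 7.07117822e-01,  7.07095307e-01, -4.23919945e-04, -6.58263278e-04]), 'wrist_force': array([ 0.50753173, -0.55483707, -0.75559499]), 'ft_torque': array([-0.00962399,  0.00663547, -0.02147284]), 'gripper_force': 0.0, 'width': 0.9965667721742957}
```

View pics/scene0.png

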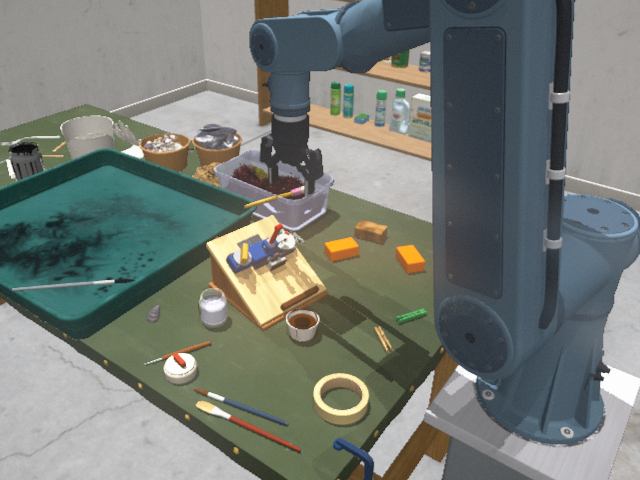

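View pics/side0.png

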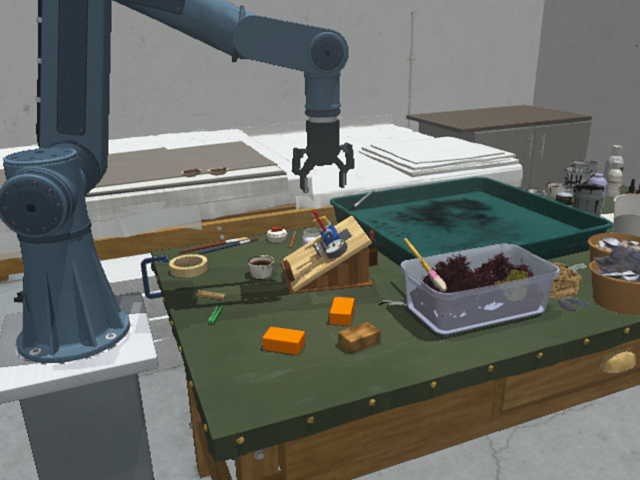

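Candidates for the block are orange at scene (341,249), orange at (410,259) and brown wood at (371,231). In the side view these are (342,311), (284,340) and (358,336). I choose the brown wooden one. The rest is at about scene (268,265), the jar at (213,307), the ramekin at (302,323).

```bash
python3 - <<'E'
from h import *
crops=[]
def load(n):
    z=np.load(n+'0.npz'); return z['im'],z['d'],z
def rect(P,m,zlo,zhi):
    q=P[m&(P[...,2]>zlo)&(P[...,2]<zhi)]
    return q
for n,box,rb in (("side",(325,315,395,360),(275,205,385,300)),("scene",(345,212,395,248),(200,205,335,335))):
    im,d,ci=load(n); P=pts(ci,d)
    M=np.zeros((480,640),bool); M[box[1]:box[3],box[0]:box[2]]=1
    hsv=cv2.cvtColor(im,cv2.COLOR_RGB2HSV)
    br=(hsv[...,0]>5)&(hsv[...,0]<22)&(hsv[...,1]>90)
    q=rect(P,M&br,0.024,0.037)
    r=cv2.minAreaRect((q[:,:2]*1000).astype(np.float32)); print(n,'block',len(q),r,q.mean(0),np.median(q[:,2]))
    # deck: light wood, plane fit
    M[:]=0;M[rb[1]:rb[3],rb[0]:rb[2]]=1
    deck=M&(hsv[...,0]>12)&(hsv[...,0]<28)&(hsv[...,2]>150)&(hsv[...,1]>50)&(d>0)
    q=P[deck]; 
    for i in range(8):
        c=q.mean(0);w=np.linalg.svd(q-c,full_matrices=0)[2][2]; w*=np.sign(w[2]); q=P[deck]; q=q[abs((q-c)@w)<0.004]
    up=np.array([-w[0],-w[1]]);print(' deck n',w,'tilt',np.degrees(np.arccos(w[2])),'yaw',np.degrees(np.arctan2(up[1],up[0])),len(q),'z',q[:,2].min(),q[:,2].max())
    # all deck-plane pts in deck axes
    ys=np.cross(w,[up[0],up[1],0]);ys/=np.linalg.norm(ys);xs=np.cross(ys,w)
    q2=np.stack([(q-c)@xs,(q-c)@ys],1)*1000
    rr=cv2.minAreaRect(q2.astype(np.float32)); print(' rect',rr)
    lo,hi=np.percentile(q2,0.5,0),np.percentile(q2,99.5,0);cc=(lo+hi)/2; print(' ext',hi-lo,'centre',c+xs*cc[0]/1e3+ys*cc[1]/1e3)
    s=cv2.resize(im[box[1]-30:box[3]+30,box[0]-80:box[2]+80],None,fx=2,fy=2);crops.append(s)
    x0,y0,x1,y1=rb;crops.append(cv2.resize(im[y0:y1,x0:x1],None,fx=2.2,fy=2.2,interpolation=cv2.INTER_CUBIC))
H=np.zeros((600,800,3),np.uint8);y=0
pos=[(0,0),(0,250),(400,0),(400,250)]
for s,(x,y) in zip(crops,pos):
    s=s[:600-y,:400]; 
    s=s[:250] if y==0 else s
    H[y:y+s.shape[0],x:x+s.shape[1]]=s
save('crop1.png',H)
E
```

```text
side block 509 ((525.498779296875, -250.15530395507812), (73.88107299804688, 109.74810791015625), 10.62121295928955) [ 0.53003325 -0.2819973   0.02916911] 0.029451349224108032
 deck n [-0.39985213  0.29790972  0.8668149 ] tilt 29.90940604822701 yaw -36.68794331884048 269 z -0.17582477047903144 0.12453518732549516
 rect ((-197.5986328125, 451.09271240234375), (202.56838989257812, 1181.21923828125), 23.596508026123047)
 ext [ 602.79996722 1050.35968424] centre [ 0.75309586  0.52301428 -0.02354855]
scene block 421 ((521.756591796875, -232.365478515625), (75.27645874023438, 147.20574951171875), 10.375484466552734) [ 0.5288712  -0.25013003  0.02985666] 0.029980775336025105
 deck n [-0.48865372  0.10527962  0.86610262] tilt 29.991150773075237 yaw -12.15842996258192 4216 z 0.00747945507168505 0.12592286593228358
 rect ((11.220268249511719, 8.74798583984375), (229.21961975097656, 226.39321899414062), 0.2557235658168793)
 ext [224.22758272 186.0089578 ] centre [0.59212731 0.06124249 0.06779625]
```

View pics/crop1.png

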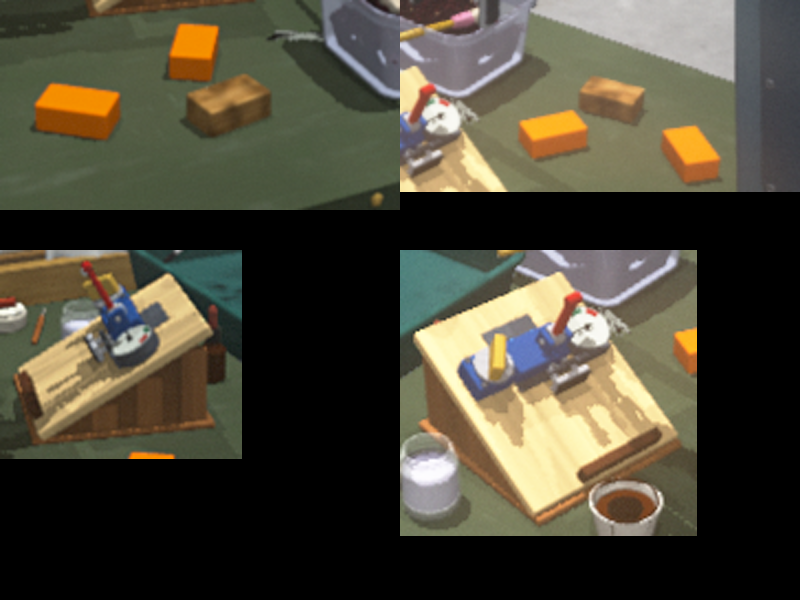

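The crop confirms the brown, grained block at side (358,336). The tool stays vertical, because only roll is available. So I'll grip the block across its 45 mm, press it flush on free deck to tilt it in the grip, and then set it in the slot along the deck normal.

```bash
python3 - <<'E'
from h import *
def load(n):
    z=np.load(n+'0.npz'); return z['im'],z['d'],z
for n,box in (("side",(325,315,395,360)),("scene",(345,212,395,248))):
    im,d,ci=load(n); P=pts(ci,d); hsv=cv2.cvtColor(im,cv2.COLOR_RGB2HSV)
    M=np.zeros((480,640),bool); M[box[1]:box[3],box[0]:box[2]]=1
    m=M&(hsv[...,1]>100)&(hsv[...,0]<22)&(hsv[...,2]<235)&~((hsv[...,1]>235))&(d>0)
    k,lab,st,_=cv2.connectedComponentsWithStats((m&(P[...,2]>.025)&(P[...,2]<.036)).astype(np.uint8))
    b=lab==1+st[1:,4].argmax(); q=P[b]
    print(n,'block top',len(q),cv2.minAreaRect((q[:,:2]*1000).astype(np.float32)),np.median(q[:,2]))
im,d,ci=load("scene");P=pts(ci,d);hsv=cv2.cvtColor(im,cv2.COLOR_RGB2HSV)
y=np.radians(-12.16);yr=R.from_euler('zy',[y,-np.radians(30)]).as_matrix() # cols deck x,y,z
c=np.array([.59213,.06124,.0678]); L=(P-c)@yr*1000
M=np.zeros((480,640),bool);M[205:335,200:335]=1;M&=d>0
def show(nm,m):
    q=L[m]; print(nm,len(q),'lo',np.percentile(q,3,0).round(1),'hi',np.percentile(q,97,0).round(1),'med',np.median(q,0).round(1))
show('backstop',M&(L[...,2]>13)&(L[...,2]<21)&(L[...,0]<-60)&(abs(L[...,1])<93))
show('red',M&((hsv[...,0]<6)|(hsv[...,0]>174))&(hsv[...,1]>180)&(L[...,2]>50))
show('redtip',M&((hsv[...,0]<6)|(hsv[...,0]>174))&(hsv[...,1]>150)&(L[...,2]>98))
show('blue',M&(hsv[...,0]>100)&(hsv[...,0]<125)&(hsv[...,1]>150)&(L[...,2]>5)&(L[...,2]<30))
ye=M&(hsv[...,0]>18)&(hsv[...,0]<30)&(hsv[...,1]>120)&(L[...,2]>30)
show('yellow',ye); show('yellowtop',ye&(L[...,2]>52)); q=L[ye&(L[...,2]>52)];print(cv2.minAreaRect(q[:,:2].astype(np.float32)) if len(q) else 0)
for nm,b,lo,hi in(('ramekin',(285,305,322,343),.035,.045),('jar',(198,286,230,330),.05,.075)):
    mm=np.zeros((480,640),bool);mm[b[1]:b[3],b[0]:b[2]]=1;q=P[mm&(P[...,2]>lo)&(P[...,2]<hi)&((L[...,2]<-5)|(L[...,0]<-112)|(L[...,1]>100))]
    print(nm,len(q),cv2.minEnclosingCircle((q[:,:2]*1000).astype(np.float32)))
E
```

```text
side block top 485 ((530.8248901367188, -280.1552734375), (73.85721588134766, 47.953125), 11.290637016296387) 0.029548895362573914
scene block top 278 ((529.5116577148438, -277.8077087402344), (75.25093841552734, 52.19727325439453), 6.070702075958252) 0.029872429935248794
backstop 306 lo [-172.5  -77.5   13.4] hi [-91.6  28.6  20.8] med [-103.8  -29.    17.6]
red 13 lo [ 31.4  -8.1 106.5] hi [ 37.1   3.4 111.7] med [ 34.6  -2.8 108.8]
redtip 28 lo [ 29.2  -9.8 103.7] hi [ 36.5   4.1 112.2] med [ 32.3  -2.3 107.5]Traceback (most recent call last):
  File "<stdin>", line 20, in <module>
  File "<stdin>", line 16, in show
    return _quantile_unchecked(
        a, q, axis, out, overwrite_input, method, keepdims, weights)
    return _ureduce(a,
                    func=_quantile_ureduce_func,
    ...<5 lines>...
                    overwrite_input=overwrite_input,
                    method=method)
    r = func(a, **kwargs)
    result = _quantile(arr,
                       quantiles=q,
    ...<2 lines>...
                       out=out,
                       weights=wgt)
    slices_having_nans = np.isnan(arr[-1, ...])
                                  ~~~^^^^^^^^^
IndexError: index -1 is out of bounds for axis 0 with size 0
```

```bash
python3 - <<'E'
from h import *
z=np.load('scene0.npz');im,d,ci=z['im'],z['d'],z;P=pts(ci,d);hsv=cv2.cvtColor(im,cv2.COLOR_RGB2HSV)
y=np.radians(-12.16);yr=R.from_euler('zy',[y,-np.radians(30)]).as_matrix()
c=np.array([.59213,.06124,.0678]); L=(P-c)@yr*1000
M=np.zeros((480,640),bool);M[205:335,200:335]=1;M&=d>0
def show(nm,m):
    q=L[m]; print(nm,len(q)); 
    if len(q): print('  lo',np.percentile(q,3,0).round(1),'hi',np.percentile(q,97,0).round(1),'med',np.median(q,0).round(1))
dk=M&(hsv[...,2]<150)&(hsv[...,0]<20)
show('backstop top',dk&(L[...,2]>15)&(L[...,2]<21)&(abs(L[...,0]+95)<20)&(abs(L[...,1])<93))
show('blue',M&(hsv[...,0]>100)&(hsv[...,0]<130)&(hsv[...,1]>120)&(L[...,2]>5)&(L[...,2]<31))
show('ears',M&(hsv[...,0]>100)&(hsv[...,0]<130)&(hsv[...,1]>120)&(L[...,2]>33))
ye=M&(hsv[...,0]>15)&(hsv[...,0]<35)&(hsv[...,1]>110)&(L[...,2]>32)&(L[...,1]>20)
show('yellow',ye); t=ye&(L[...,2]>53); show('top',t)
if t.sum()>4:print(cv2.minAreaRect(L[t][:,:2].astype(np.float32)))
show('red',M&((hsv[...,0]<6)|(hsv[...,0]>174))&(hsv[...,1]>150)&(L[...,2]>30)&(L[...,1]>-30))
show('jaw',M&(L[...,0]>-10)&(L[...,0]<20)&(L[...,2]>6)&(L[...,2]<28)&(hsv[...,1]<100))
for nm,b,lo,hi in(('ramekin',(285,305,322,343),.035,.045),('jar',(198,286,230,330),.05,.075)):
    mm=np.zeros((480,640),bool);mm[b[1]:b[3],b[0]:b[2]]=1;q=P[mm&(P[...,2]>lo)&(P[...,2]<hi)&((L[...,2]<-5)|(L[...,0]<-112)|(L[...,1]>100))]
    print(nm,len(q),cv2.minEnclosingCircle((q[:,:2]*1000).astype(np.float32)))
print((c+yr@[0,0,0]),env.camera_info('wrist'))
E
```

```text
backstop top 94
  lo [-103.4  -53.5   15.2] hi [-92.4  25.4  20.7] med [-99.  -20.4  18.2]
blue 170
  lo [20.2  0.4 16.7] hi [51.  80.1 28.5] med [37.6 20.2 24.4]
ears 4
  lo [32.5 -0.9 43.1] hi [41.   2.3 46.3] med [37.3 -0.1 45.1]
yellow 130
  lo [-148.8   41.4   36. ] hi [47.9 75.8 54.8] med [28.8 66.  48.7]
top 17
  lo [21.3 53.6 53.1] hi [47.  74.  56.4] med [37.5 62.2 54. ]
((32.891326904296875, 63.262908935546875), (8.747820854187012, 35.64194869995117), 59.32631301879883)
red 36
  lo [29.5 -9.5 68.5] hi [ 36.2   3.5 112.1] med [ 32.   -2.4 106.4]
jaw 428
  lo [ -8.6 -88.    6.8] hi [19.2 76.7 27.3] med [10.6 -9.4 19.6]
ramekin 218 ((446.0166931152344, 126.48209381103516), 35.679595947265625)
jar 377 ((620.2864990234375, 206.25091552734375), 29.99522590637207)
[0.59213 0.06124 0.0678 ] {'camera_matrix': array([[371.64829954,   0.        , 318.5298453 ],
       [  0.        , 371.64829954, 243.14367119],
       [  0.        ,   0.        ,   1.        ]]), 'rvec': array([-2.84511503e+00, -1.57312078e-03,  3.29276621e-03]), 'tvec': array([-0.57285982, -0.03833883,  0.37981417])}
```

```bash
python3 - <<'E'
from h import *
im,d,ci=grab('wrist');save('w0.png',im);np.savez('w0.npz',im=im,d=d,**{k:np.array(ci[k]) for k in("camera_matrix","rvec","tvec")})
print(-cam(ci)[1].T@cam(ci)[2],cam(ci)[1], d[240,320])
o=env.get_obs();print(R.from_quat(o['orientation']).as_matrix().round(3))
E
```

```text
[0.57371103 0.07472332 0.37305378] [[ 9.99996781e-01  7.43597433e-04 -2.42572061e-03]
 [ 1.41983332e-03 -9.56371579e-01  2.92149596e-01]
 [-2.10264857e-03 -2.92152100e-01 -9.56369557e-01]] 0.29440778
[[ 0.     1.    -0.001]
 [ 1.    -0.     0.   ]
 [ 0.    -0.001 -1.   ]]
```

View pics/w0.png

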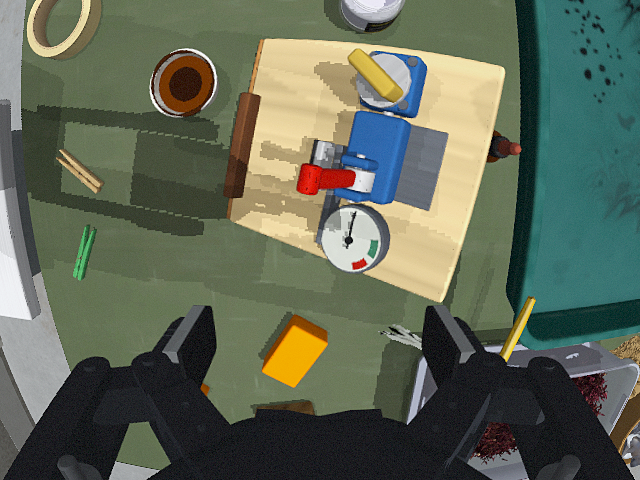

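The wrist view shows the deck with the backstop's right edge from (259,97) to (242,198). The yellow bar runs (352,55) to (398,95), and the lever is red at (325,180). The gauge centre is at (348,240), with the needle up at the black mark and green at (373,247).

```bash
cat >> h.py <<'E'
YR=R.from_euler('zy',[np.radians(-12.16),-np.radians(30)]).as_matrix()
C0=np.array([.59213,.06124,.0678])
def deck(ci,u,v,z,fish=True,c=C0):
    o,r=ray(ci,u,v,fish); o=(o-c)@YR*1000; r=r@YR
    return o+r*(z-o[2])/r[2]
def wpts(ci,d):
    K,Rm,t=cam(ci); v,u=np.mgrid[:480,:640]
    x=(u-K[0,2])/K[0,0];y=(v-K[1,2])/K[1,1];r=np.hypot(x,y)+1e-9
    k=np.tan(r)/r; c=np.stack([x*k*d,y*k*d,d],-1); return (c-t)@Rm
E
python3 - <<'E'
from h import *
z=np.load('w0.npz');im,d,ci=z['im'],z['d'],z;hsv=cv2.cvtColor(im,cv2.COLOR_RGB2HSV)
P=wpts(ci,d)
dm=(hsv[...,0]>15)&(hsv[...,0]<28)&(hsv[...,2]>150)&(hsv[...,1]>40)&(hsv[...,1]<150);dm[:,:215]=0;dm[:30]=0;dm[305:]=0;dm[:,510:]=0
q=P[dm&(d>0)]
for i in range(6):
    c=q.mean(0);w=np.linalg.svd(q-c,full_matrices=0)[2][2];w*=np.sign(w[2]);q=P[dm&(d>0)];q=q[abs((q-c)@w)<.004]
print('wrist deck n',w,np.degrees(np.arccos(w[2])),np.degrees(np.arctan2(w[1],-w[0])),'offset from C0 plane mm',((c-C0)@YR)[2]*1000)
q2=(q-C0)@YR*1000;print(np.percentile(q2,.5,0),np.percentile(q2,99.5,0))
for nm,u,v,h in(('bs1',259,97,18),('bs2',242,198,18),('gauge',348,240,30)): print(nm,deck(ci,u,v,h).round(1))
def mk(m,h,nm):
    k,lab,st,_=cv2.connectedComponentsWithStats(m.astype(np.uint8));b=lab==1+st[1:,4].argmax()
    v,u=np.nonzero(b);p=np.array([deck(ci,a,bb,h)[:2] for a,bb in zip(u,v)],np.float32);L=(P[b]-C0)@YR*1000
    print(nm,len(u),(u.min(),u.max(),v.min(),v.max()),'ray',cv2.minAreaRect(p),'depth lo/hi',np.percentile(L,2,0).round(1),np.percentile(L,98,0).round(1))
rg=np.zeros((480,640),bool);rg[30:305,215:510]=1
LZ=((P-C0)@YR*1000)[...,2]
mk(rg&(hsv[...,0]>18)&(hsv[...,0]<30)&(hsv[...,1]>170)&(LZ>52),58,'bar top')
mk(rg&((hsv[...,0]<6)|(hsv[...,0]>174))&(hsv[...,1]>170)&(hsv[...,2]>120),100,'lever')
mk(rg&(hsv[...,0]>100)&(hsv[...,0]<125)&(hsv[...,1]>130)&(LZ<31),26,'blue')
mk(rg&(hsv[...,2]<130)&(hsv[...,0]<15)&(hsv[...,1]>90)&(LZ>12),18,'bs')
j=rg&(hsv[...,1]<60)&(LZ>8)&(LZ<28);j[:,:305]=0;j[:,345:]=0;j[:135]=0;j[205:]=0;mk(j,25,'jaw')
E
```

```text
wrist deck n [-0.4877837   0.1038409   0.86676648] 29.91496964871111 12.017898836225665 offset from C0 plane mm 0.3724125020880695
[-104.08138486  -92.03729468  -10.01686053] [112.46910686  91.80443025  11.11072604]
bs1 [-79.3  30.1  18. ]
bs2 [-82.3 -64.3  18. ]
gauge [ 34.5 -60.2  30. ]
bar top 19 (np.int64(376), np.int64(383), np.int64(87), np.int64(96)) ray ((44.427650451660156, 50.297142028808594), (1.7198477983474731, 7.181359767913818), 39.683895111083984) depth lo/hi [39.6 48.4 52.2] [45.1 52.8 53.6]
lever 1224 (np.int64(297), np.int64(355), np.int64(164), np.int64(194)) ray ((41.48729705810547, -4.239283561706543), (35.00962448120117, 16.701507568359375), 8.235223770141602) depth lo/hi [ 31.1 -12.1  52.8] [ 40.    3.8 110.6]
blue 3546 (np.int64(345), np.int64(410), np.int64(111), np.int64(203)) ray ((37.61358642578125, 4.952905654907227), (63.01513671875, 44.157283782958984), 89.83914947509766) depth lo/hi [ 17.5 -22.8  10.6] [55.  34.9 29.6]
bs 1282 (np.int64(223), np.int64(251), np.int64(93), np.int64(197)) ray ((-93.6384048461914, -18.06989288330078), (101.41937255859375, 21.346786499023438), 86.4618911743164) depth lo/hi [-103.3  -64.4   12.5] [-90.4  30.   24.4]
jaw 747 (np.int64(310), np.int64(344), np.int64(140), np.int64(168)) ray ((0.3902587890625, -3.185443878173828), (27.960220336914062, 20.258562088012695), 2.9905641078948975) depth lo/hi [-12.  -13.5  10.6] [10.5  5.8 26.9]
```

drive_tool:
  motion: "-47 -9.5 0 0; -47 -9.5 0 0; -47 -9.5 0 0; -47 -9.5 0 0; -47 -9.5 0 0; -47 -9.5 0 0; 0 0 20 -0.15; 0 0 20 -0.15; 0 0 20 -0.15; 0 0 20 -0.15"
  claw: 1

```text
t: 1.15
position: [0.5177, -0.2821, 0.2228]
orientation: [0.464, 0.886, 0.0, -0.0]
wrist_force: [-0.1, 0.3, 0.1]
width: 0.999
gripper_force: 0.0
```

drive_tool:
  motion: "0 0 5 -0.15; 0 0 5 -0.15; 0 0 5 -0.15; 0 0 5 -0.15; 0 0 0 -0.15; 0 0 0 -0.15; 0 0 0 -0.15; 0 0 0 -0.11; 0 0 0 0; 0 0 0 0"

```text
t: 2.15
position: [0.5179, -0.2819, 0.2037]
orientation: [-0.093, 0.996, 0.0, -0.0]
wrist_force: [-0.9, 0.5, 0.7]
width: 1.001
gripper_force: 0.0
```

```bash
python3 - <<'E'
from h import *
o=env.get_obs();im,d,ci=grab('wrist');save('w1.png',im)
P=wpts(ci,d);hsv=cv2.cvtColor(im,cv2.COLOR_RGB2HSV)
m=(P[...,2]>.024)&(P[...,2]<.036)&(hsv[...,0]<22)&(hsv[...,1]>90)&(hsv[...,1]<235)&(d>0)&(np.hypot(P[...,0]-.53,P[...,1]+.28)<.07)
k,lab,st,_=cv2.connectedComponentsWithStats(m.astype(np.uint8));b=lab==1+st[1:,4].argmax()
v,u=np.nonzero(b);p=np.array([plane(ci,a,c,.03,True)[:2]*1000 for a,c in zip(u,v)],np.float32)
print(len(u),cv2.minAreaRect(p),cv2.minAreaRect((P[b][:,:2]*1000).astype(np.float32)),np.median(P[b][:,2]))
Rm=R.from_quat(o['orientation']).as_matrix();print(o['t'],o['position'],np.degrees(np.arctan2(Rm[1,0],Rm[0,0])),Rm[:,2],o['qpos'])
E
```

```text
6296 ((529.2365112304688, -279.6139221191406), (75.0263900756836, 44.436981201171875), 10.672286987304688) ((529.732177734375, -279.46246337890625), (75.34812927246094, 44.85567855834961), 10.387487411499023) 0.029770520111356683
2.15 [ 0.5179055  -0.28191272  0.20365747] -169.3335734923497 [-3.64748589e-04  2.76508544e-04 -9.99999895e-01] [-6.99600381e-01  3.19284206e-01  1.65239668e+00 -2.53117196e-05
  1.17036888e+00 -2.45655105e+00]
```

View pics/w1.png

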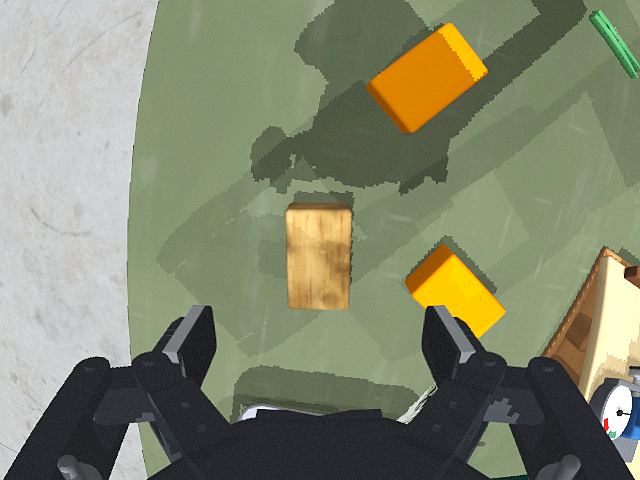

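The wrist view shows the wooden block at (319,257), centred between the fingers and aligned with them. I'll descend and grip.

drive_tool:
  motion: "0 0 20 0; 0 0 30 0; 0 0 30 0; 0 0 25 0; 0 0 15 0; 0 0 5.5 0; 0 0 0 0; 0 0 0 0; 0 0 0 0; 0 0 0 0"
  claw: 0.6

```text
t: 3.2
position: [0.5186, -0.2824, 0.0796]
orientation: [-0.094, 0.996, -0.001, 0.001]
wrist_force: [0.1, -0.1, -0.4]
width: 0.802
gripper_force: 0.0
```

drive_tool:
  motion: "0 0 0 0; 0 0 0 0; 0 0 0 0; 0 0 0 0; 0 0 0 0; 0 0 0 0; 0 0 -15 0; 0 0 -40 0; 0 0 -45 0; 0 0 -45 0"
  claw: -1

```text
t: 4.2
position: [0.5174, -0.2815, 0.225]
orientation: [-0.094, 0.996, 0.001, -0.001]
wrist_force: [0.7, -0.9, -0.4]
width: 0.512
gripper_force: 62.2
```

```bash
cat >> h.py <<'E'
SEAT=C0+YR@np.array([-54.5,-8,0])/1000
def S(p): return SEAT+YR@np.array(p)/1000   # seat mm -> world
def toolshift(tgt):  # tool-axes shift (mm) from present pose to world target
    o=env.get_obs();Rm=R.from_quat(o['orientation']).as_matrix()
    return ((np.array(tgt)-o['position'])@Rm*1000).round(1), np.degrees(np.arctan2(Rm[1,0],Rm[0,0])).round(2), o['position'].round(4)
E
python3 - <<'E'
from h import *
print('seat',SEAT)
f=S([-9.7,53,19])  # pivot at flush
t=f+[0,0,.0606]; print('flush TCP',t,'contact TCP',t+[0,0,.0255]);print(toolshift(t+[0,0,.09]))
E
```

```text
seat [0.54453122 0.0648995  0.04031883]
flush TCP [0.5364876  0.11875358 0.11821416] contact TCP [0.5364876  0.11875358 0.14371416]
(array([-94. , 389.5,  17.2]), np.float64(-169.16), array([ 0.5174, -0.2815,  0.225 ]))
```

drive_tool:
  motion: "0 0 -20 0.133; 0 0 -25 0.133; 0 0 -20 0.133; 8 48 0 0; 8 48 0 0; 8 48 0 0; 8 48 0 0; 8 48 0 0; 8 48 0 0; 8 48 0 0"

```text
t: 5.2
position: [0.5326, 0.0603, 0.2891]
orientation: [0.105, 0.994, -0.0, 0.0]
wrist_force: [0.9, 0.4, -1.4]
width: 0.513
gripper_force: 62.2
```

```bash
python3 - <<'E'
from h import *
im,d,ci=grab('wrist');save('w2.png',im)
t=S([-9.7,53,19])+[0,0,.0606+.0255+.01];print(toolshift(t))
# seat check
hsv=cv2.cvtColor(im,cv2.COLOR_RGB2HSV);L=(wpts(ci,d)-SEAT)@YR*1000
def show(nm,m):
    q=L[m&(d>0)]; print(nm,len(q)); 
    if len(q): print('  lo',np.percentile(q,2,0).round(1),'hi',np.percentile(q,98,0).round(1),'med',np.median(q,0).round(1))
show('bs',(hsv[...,2]<140)&(hsv[...,1]>70)&(hsv[...,0]<16)&(L[...,2]>13)&(L[...,2]<23)&(abs(L[...,0]+45)<15)&(abs(L[...,1])<70))
show('red',((hsv[...,0]<6)|(hsv[...,0]>174))&(hsv[...,1]>170)&(L[...,2]>50)&(abs(L[...,1])<30))
E
```

```text
(array([  6.1,  50.9, 135.6]), np.float64(168.22), array([0.532 , 0.067 , 0.2891]))
bs 1366
  lo [-49.5 -52.9  13.6] hi [-36.3  36.8  22.8] med [-42.5  -8.1  18.2]
red 14
  lo [-120.3   13.6   53.9] hi [-100.7   29.1   62.7] med [-108.7   17.2   58.6]
```

View pics/w2.png

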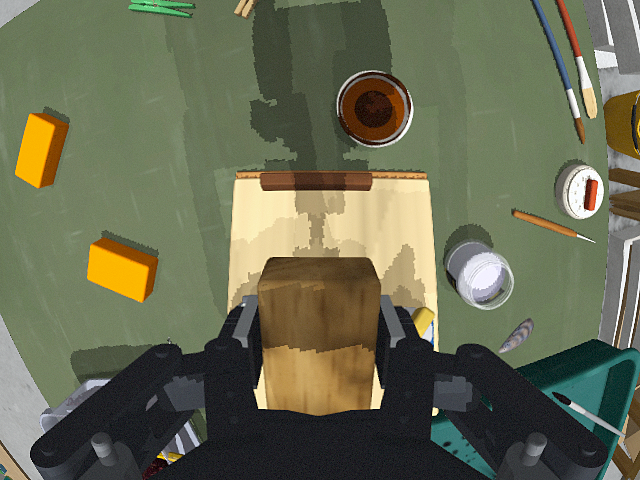

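```bash
python3 - <<'E'
from h import *
z=np.load('w0.npz');im,d,ci=z['im'],z['d'],z;hsv=cv2.cvtColor(im,cv2.COLOR_RGB2HSV)
P=wpts(ci,d);L=(P-C0)@YR*1000
def show(nm,m,box):
    M=np.zeros((480,640),bool);M[box[1]:box[3],box[0]:box[2]]=1;m=m&M&(d>0)
    q=L[m];v,u=np.nonzero(m)
    print(nm,len(q),'lo',np.percentile(q,2,0).round(1),'hi',np.percentile(q,98,0).round(1),'med',np.median(q,0).round(1),'px',u.min(),u.max(),v.min(),v.max());return m
w=(hsv[...,1]<50)
show('gauge',w&(L[...,2]>15),(315,203,392,275))
show('disc',w&(L[...,2]>25)&(L[...,2]<40),(350,45,420,112))
b=show('bar',(hsv[...,1]>130)&(hsv[...,0]>15)&(hsv[...,0]<32)&(L[...,2]>40),(340,40,410,110))
print(cv2.minAreaRect(L[b][:,:2].astype(np.float32)))
show('jaw',w&(L[...,2]>5)&(L[...,2]<30),(308,135,345,225))
show('blue',(hsv[...,0]>100)&(hsv[...,0]<130)&(hsv[...,1]>120)&(L[...,2]>8),(335,45,440,210))
show('ears',(hsv[...,0]>100)&(hsv[...,0]<130)&(hsv[...,1]>120)&(L[...,2]>32),(335,120,400,210))
show('slot',(abs(L[...,2])<5)&(hsv[...,1]<70)&(hsv[...,2]<190),(400,110,460,220))
save('c2.png',cv2.resize(im[30:290,290:460],None,fx=3,fy=2.3,interpolation=cv2.INTER_CUBIC))
E
```

```text
gauge 3602 lo [  8.4 -82.7  17.7] hi [ 61.  -35.5  31. ] med [ 35.5 -56.3  27.8] px 316 388 203 272
disc 1335 lo [14.6 41.9 25.4] hi [51.3 78.1 30.7] med [34.9 60.7 27.8] px 356 410 54 108
bar 1101 lo [16.9 48.6 41.9] hi [49.9 74.8 53.5] med [35.5 61.1 51.3] px 348 398 49 100
((32.60250473022461, 62.202919006347656), (12.173110008239746, 41.13713073730469), 56.489803314208984)
jaw 1352 lo [-11.4 -54.4  10.6] hi [24.7  5.3 28. ] med [  7.7 -11.4  24.7] px 310 344 140 224
blue 5164 lo [ 17.8 -23.1  10. ] hi [55.  80.1 49. ] med [43.6 14.8 25. ] px 335 423 51 203
ears 671 lo [ 24.3 -23.8  33.3] hi [44.   4.5 50.1] med [36.3 -1.7 46.7] px 335 376 155 201
slot 2418 lo [ 53.5 -18.2  -0.7] hi [81.2 33.2  4.9] med [67.5 10.2  2.4] px 400 448 110 209
```

View pics/c2.png

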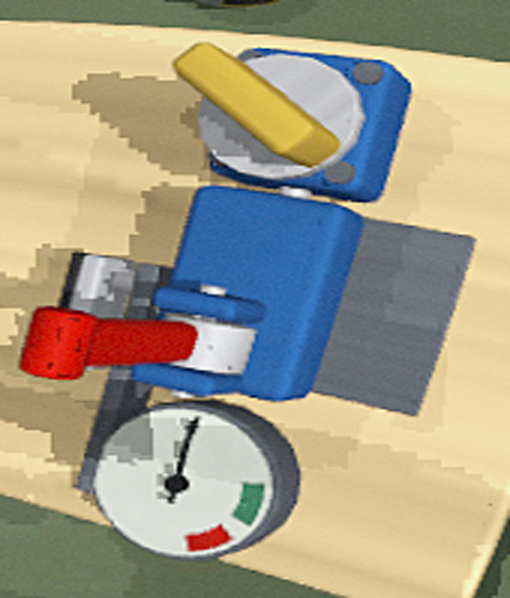

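```bash
sed -i 's/\[-54.5,-8,0\]/[-54.5,-12,0]/' h.py
```

drive_tool:
  motion: "6 44 0 0; 0 6 25 0.006; 0 0 35 0; 0 0 35 0; 0 0 25 0; 0 0 12 0; 0 0 4 0; 0 0 4 0; 0 0 4 0; 0 0 0 0"

```text
t: 6.25
position: [0.5382, 0.1084, 0.145]
orientation: [0.108, 0.994, 0.0, 0.001]
wrist_force: [0.7, 0.2, 0.4]
width: 0.51
gripper_force: 62.3
```

drive_tool:
  motion: "0 8 0 0; 0 0 3 0; 0 0 3 0; 0 0 3 0; 0 0 3 0; 0 0 3 0; 0 0 3 0; 0 0 2 0; 0 0 0 0; 0 0 0 0"

```text
t: 7.25
position: [0.5374, 0.1173, 0.1248]
orientation: [0.107, 0.994, 0.0, -0.003]
wrist_force: [-12.7, 3.7, 13.6]
width: 0.512
gripper_force: 68.7
```

drive_tool:
  motion: "0 0 2 0; 0 0 2 0; 0 0 2 0; 0 0 1 0; 0 0 0 0; 0 0 0 0; 0 0 0 0; 0 0 0 0; 0 0 0 0; 0 0 0 0"

```text
t: 8.25
position: [0.5371, 0.1174, 0.1176]
orientation: [0.107, 0.994, 0.0, -0.003]
wrist_force: [-13.0, 3.6, 12.6]
width: 0.512
gripper_force: 71.4
```

```bash
python3 - <<'E'
from h import *
im,d,ci=grab('wrist');P=wpts(ci,d);hsv=cv2.cvtColor(im,cv2.COLOR_RGB2HSV);save('w3.png',im)
im2,d2,c2=grab('side');save('s3.png',im2[180:320,240:420].repeat(3,0).repeat(3,1))
L=(P-SEAT)@YR*1000
# block top as seen by wrist: fit plane to brown points between the fingers
m=(hsv[...,0]<22)&(hsv[...,1]>90)&(hsv[...,1]<200)&(hsv[...,2]>60)&(d>0);m[:,:262]=0;m[:,380:]=0;m[:200]=0;m&=(L[...,2]>20)&(L[...,2]<70)&(L[...,0]>-40)
q=L[m]
for i in range(6):
    c=q.mean(0);w=np.linalg.svd(q-c,full_matrices=0)[2][2];w*=np.sign(w[2]);q=L[m];q=q[abs((q-c)@w)<2]
print(len(q),'top normal in deck axes',w.round(3),'pitch deg',np.degrees(np.arctan2(w[0],w[2])),'lo',np.percentile(q,1,0).round(1),'hi',np.percentile(q,99,0).round(1))
o=env.get_obs();print(o['position'],((o['position']-SEAT)@YR*1000).round(1))
E
```

```text
16229 top normal in deck axes [0.124 0.109 0.986] pitch deg 7.159885773744736 lo [-30.5  36.5  26. ] hi [22.3 78.4 36.3]
[0.53714775 0.11735089 0.11759453] [20.5 62.1 70.6]
```

View pics/s3.png

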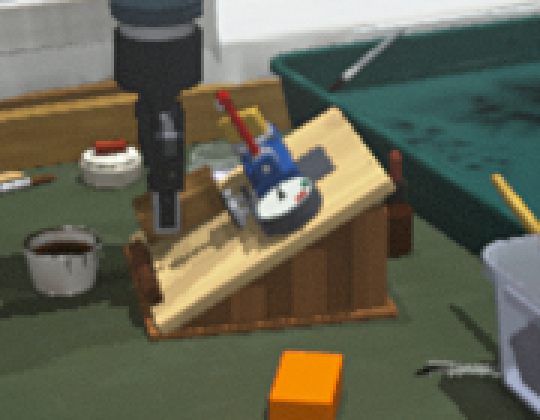

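drive_tool:
  motion: "0 0 1.5 0; 0 0 1.5 0; 0 0 1.5 0; 0 0 1 0; 0 0 0 0; 0 0 0 0; 0 0 0 0; 0 0 0 0; 0 0 0 0; 0 0 0 0"

```text
t: 9.35
position: [0.5374, 0.1173, 0.112]
orientation: [0.107, 0.994, 0.0, -0.003]
wrist_force: [-11.5, 3.8, 11.6]
width: 0.513
gripper_force: 73.8
```

```bash
cat > bl.py <<'E'
from h import *
im,d,ci=grab('wrist');P=wpts(ci,d);hsv=cv2.cvtColor(im,cv2.COLOR_RGB2HSV);save('wb.png',im)
L=(P-SEAT)@YR*1000
m=(hsv[...,0]<22)&(hsv[...,1]>90)&(hsv[...,1]<200)&(hsv[...,2]>60)&(d>0);m[:,:262]=0;m[:,380:]=0;m[:200]=0;m&=(L[...,2]>20)&(L[...,0]>-60)&(L[...,2]<140)
q=L[m]
for i in range(10):
    c=np.median(q,0);w=np.linalg.svd(q-c,full_matrices=0)[2][2];w*=np.sign(w[2]);q=L[m];q=q[abs((q-c)@w)<2]
print(len(q),'normal',w.round(3),'pitch',np.degrees(np.arctan2(w[0],w[2])),'lo',np.percentile(q,1,0).round(1),'hi',np.percentile(q,99,0).round(1))
o=env.get_obs();print(o['position'],((o['position']-SEAT)@YR*1000).round(1),o['wrist_force'])
dk=(hsv[...,0]>15)&(hsv[...,0]<28)&(hsv[...,2]>150)&(hsv[...,1]<150)&(abs(L[...,2])<8)&(d>0)&(abs(L[...,0])<60)&(abs(L[...,1])<90)
q=L[dk];c=q.mean(0);w=np.linalg.svd(q-c,full_matrices=0)[2][2];print('deck check',len(q),c.round(1),w.round(3))
E
python3 bl.py
```

```text
16369 normal [0.027 0.108 0.994] pitch 1.5697817005783106 lo [-33.6  36.   23.5] hi [19.  77.8 30.1]
[0.53737835 0.11731882 0.11194421] [17.9 61.5 65.6] [-11.23842156   4.15790851  10.80051574]
deck check 15985 [-16.  -18.7   2.8] [-0.016  0.098  0.995]
```

```bash
python3 - <<'E'
from h import *
im=cv2.imread('pics/wb.png');save('wbc.png',cv2.resize(im[100:420,200:460],None,fx=2.3,fy=1.85)[...,::-1])
E
```

```text
(no output)
```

View pics/wbc.png

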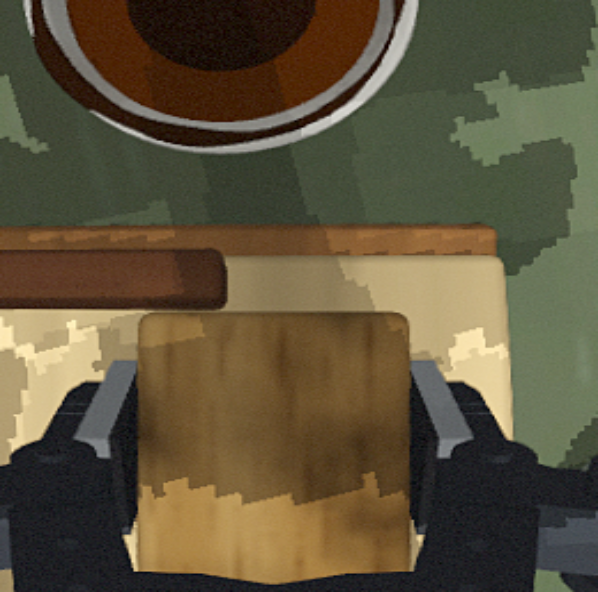

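```bash
python3 - <<'E'
from h import *
ci=env.camera_info('wrist')
D=lambda u,v,z:deck(ci,u,v,z,True,SEAT).round(1)
print('bs edge',D(285,266.5,18),'bs end',D(298,258,18),'block edge',D(290,268.6,30),D(318.7,268.6,30),'sides',D(260,285,30),D(378,285,30))
E
```

```text
bs edge [-36.3  41.3  18. ] bs end [-39.8  46.5  18. ] block edge [-33.6  45.7  30. ] [-33.7  56.3  30. ] sides [-27.3  34.5  30. ] [-27.9  77.9  30. ]
```

drive_tool:
  motion: "6 0 -10.4 0; 6 0 -10.4 0; 6 0 -10.4 0; 0 -15 0 0; 0 -15 0 0; 0 -15 0 0; 0 -15 0 0; 0 0 0 0; 0 0 0 0; 0 0 0 0"

```text
t: 10.4
position: [0.5091, 0.0615, 0.143]
orientation: [0.108, 0.994, 0.0, -0.0]
wrist_force: [0.9, 0.5, -0.8]
width: 0.515
gripper_force: 72.1
```

drive_tool:
  motion: "-6 0 10.4 0; -4 0 6.9 0; -3 0 5.2 0; -2 0 3.5 0; -1 0 1.7 0; -1 0 1.7 0; 0 0 0 0; 0 0 0 0; 0 0 0 0; 0 0 0 0"

```text
t: 11.4
position: [0.5223, 0.0593, 0.1142]
orientation: [0.107, 0.994, 0.0, -0.005]
wrist_force: [-25.7, 2.7, 32.8]
width: 0.513
gripper_force: 92.6
```

```bash
python3 bl.py; python3 - <<'E'
from h import *
im=cv2.imread('pics/wb.png');save('wbc2.png',cv2.resize(im[100:420,200:460],None,fx=2.3,fy=1.85)[...,::-1])
E
```

```text
16270 normal [-0.349  0.092  0.933] pitch -20.50696813413119 lo [-34.3 -23.7  28.4] hi [16.5 18.6 49.3]
[0.5223149  0.05926848 0.1142007 ] [18.5  2.2 75.1] [-26.16233508   3.1918772   32.59612937]
deck check 15310 [-18.7  23.7  -1.7] [-0.011  0.1    0.995]
```

View pics/wbc2.png

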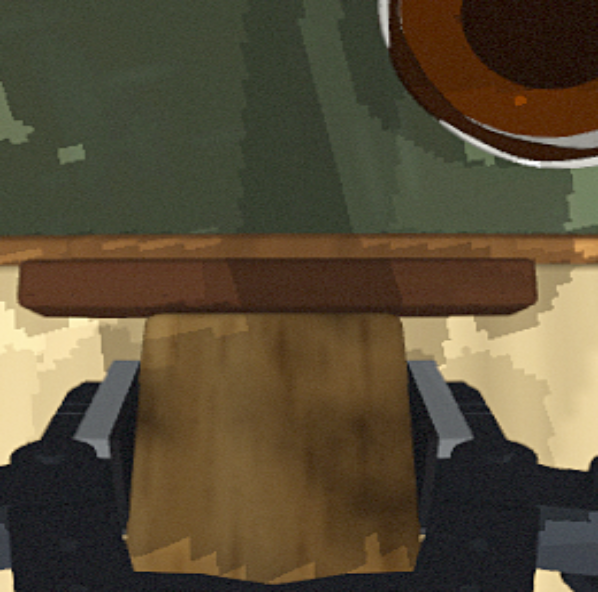

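The block's uphill end has caught on top of the jaw, leaving it pitched about 20° with its low end down. I'll ease off, push it down-slope to the backstop, then press the uphill end down past the jaw.

drive_tool:
  motion: "1.5 0 -2.6 0; 1.7 0 1 0; 1.7 0 1 0; 1.7 0 1 0; 0 0 0 0; 0 0 0 0; 0 0 0 0; 0 0 0 0; 0 0 0 0; 0 0 0 0"

```text
t: 12.45
position: [0.5202, 0.0598, 0.1136]
orientation: [0.107, 0.994, 0.0, 0.001]
wrist_force: [-2.6, 0.6, 7.9]
width: 0.517
gripper_force: 89.7
```

```bash
python3 bl.py
```

```text
16293 normal [-0.353  0.091  0.931] pitch -20.744214889583464 lo [-36.  -23.6  28.5] hi [14.6 18.7 49.6]
[0.52016015 0.05979179 0.11363433] [16.3  2.3 75.7] [-3.31547405  1.23521911  7.76016885]
deck check 14829 [-19.1  23.6  -1.7] [-0.012  0.099  0.995]
```

drive_tool:
  motion: "1.7 0 1 0; 1.7 0 1 0; 1.7 0 1 0; 0 0 0 0; 0 0 0 0; 0 0 0 0; 0 0 0 0; 0 0 0 0; 0 0 0 0; 0 0 0 0"

```text
t: 13.5
position: [0.5166, 0.0606, 0.1115]
orientation: [0.107, 0.994, -0.0, 0.002]
wrist_force: [0.8, 0.0, 8.9]
width: 0.515
gripper_force: 90.1
```

```bash
python3 bl.py
```

```text
16340 normal [-0.354  0.091  0.931] pitch -20.80031160535913 lo [-40.1 -23.8  28.3] hi [10.5 18.6 49.5]
[0.51655814 0.06059289 0.11148672] [12.   2.2 75.6] [ 0.98152471 -1.21571415 10.021581  ]
deck check 13506 [-19.7  25.   -1.9] [-0.013  0.099  0.995]
```

drive_tool:
  motion: "-0.9 0 1.2 0; -0.9 0 1.2 0; -0.9 0 1.2 0; -0.9 0 1.2 0; -0.9 0 1.2 0; 0 0 1 0; 0 0 1 0; 0 0 0 0; 0 0 0 0; 0 0 0 0"

```text
t: 14.55
position: [0.5223, 0.0602, 0.109]
orientation: [0.107, 0.994, 0.0, 0.003]
wrist_force: [-16.5, 3.1, 59.1]
width: 0.511
gripper_force: 100.7
```

```bash
python3 bl.py
```

```text
16813 normal [-0.245  0.098  0.965] pitch -14.251552846050597 lo [-36.8 -22.4  28.3] hi [14.4 19.3 43.9]
[0.52229594 0.06020384 0.10893959] [15.7  2.6 70.5] [-17.33797501   3.41711137  60.83725095]
deck check 15964 [-18.8  21.9  -1.5] [-0.012  0.1    0.995]
```

drive_tool:
  motion: "1 0 -3.5 0; 1.7 0 0 0; 1.7 0 1 0; 1.7 0 1 0; 0 0 0 0; 0 0 0 0; 0 0 0 0; 0 0 0 0; 0 0 0 0; 0 0 0 0"

```text
t: 15.6
position: [0.5191, 0.0603, 0.1083]
orientation: [0.107, 0.994, -0.0, 0.007]
wrist_force: [5.1, -0.9, 23.0]
width: 0.512
gripper_force: 96.2
```

```bash
python3 bl.py
```

```text
16821 normal [-0.257  0.097  0.961] pitch -14.981361225739436 lo [-39.5 -23.   28.9] hi [11.6 18.7 44.9]
[0.51909954 0.06029888 0.10833987] [12.7  2.  71.6] [ 3.56971255 -0.33371804 23.18058863]
deck check 14821 [-19.5  23.5  -1.7] [-0.013  0.099  0.995]
```

drive_tool:
  motion: "-0.5 0 1.1 0; -0.5 0 1.1 0; -0.5 0 1.1 0; -0.5 0 1.1 0; -0.5 0 1.1 0; 0 0 0 0; 0 0 0 0; 0 0 0 0; 0 0 0 0; 0 0 0 0"

```text
t: 16.65
position: [0.5212, 0.0602, 0.1067]
orientation: [0.107, 0.994, -0.0, 0.006]
wrist_force: [-14.5, 0.5, 67.9]
width: 0.516
gripper_force: 103.1
```

```bash
python3 bl.py
```

```text
16964 normal [-0.212  0.1    0.972] pitch -12.319422671922512 lo [-38.6 -22.5  28.4] hi [12.6 18.8 42.3]
[0.52122689 0.06018946 0.10672396] [13.7  2.1 69.2] [-13.34301716   1.13339192  67.71222372]
deck check 15636 [-19.1  22.6  -1.6] [-0.012  0.1    0.995]
```

drive_tool:
  motion: "0.5 0 -2.5 0; 1 0 -2 0; 1.5 0 0 0; 1 0 0.6 0; 0 0 0 0; 0 0 0 0; 0 0 0 0; 0 0 0 0; 0 0 0 0; 0 0 0 0"

```text
t: 17.7
position: [0.5198, 0.0603, 0.1072]
orientation: [0.108, 0.994, 0.0, 0.01]
wrist_force: [12.3, -0.6, 15.8]
width: 0.513
gripper_force: 96.6
```

drive_tool:
  motion: "0 0 0 0; 0 0 0 0; 0 0 0 0; 0 0 0 0; 0 0 0 0; 0 0 -5 0; 0 0 -5 0; 0 0 -5 0; 0 0 0 0; 0 0 0 0"
  claw: 0.6

```text
t: 18.7
position: [0.5112, 0.061, 0.1174]
orientation: [0.108, 0.994, -0.0, 0.0]
wrist_force: [0.7, -0.2, -0.3]
width: 0.798
gripper_force: 0.0
```

```bash
python3 bl.py
```

```text
13777 normal [-0.014  0.104  0.994] pitch -0.8312165786129785 lo [-37.2 -24.1  27.9] hi [14.6 18.9 34.2]
[0.51105728 0.06103227 0.11720731] [10.1  2.2 83.3] [ 0.62146455 -0.51563021  0.22909205]
deck check 16435 [-11.6  19.4  -1.2] [-0.016  0.099  0.995]
```

The numbers show the block flush in the slot, with its lower end at the backstop. Next is needle reading and the nut target. I've used all my picture views, so everything from here is numeric.

```bash
cat > needle.py <<'E'
from h import *
def needle(im,ci,fish,gx=None):
    # project a polar grid on the dial (plane parallel to deck at z=ZG) centred at (gx,-48) seat mm
    K,Rm,t=cam(ci)
    def proj(p):
        w=np.array([S(q) for q in p]);c=w@Rm.T+t
        r=np.hypot(c[:,0],c[:,1]);k=np.arctan2(r,c[:,2])/r if fish else 1/c[:,2]
        return np.stack([K[0,0]*c[:,0]*k+K[0,2],K[1,1]*c[:,1]*k+K[1,2]],1).astype(np.float32)
    return proj
def dial(im,ci,fish,z=31):
    proj=needle(im,ci,fish)
    N=200;s=90/N  # rectified 90x90mm map about (89.5,-48): row=-x (uphill up), col=right(-y)
    v,u=np.mgrid[:N,:N]
    p=np.stack([89.5-(v-N/2)*s,-48-(u-N/2)*s,np.full(v.shape,z)],-1).reshape(-1,3)
    m=proj(p).reshape(N,N,2)
    return cv2.remap(im,m[...,0],m[...,1],cv2.INTER_CUBIC),s
def read(im,ci,fish,verbose=True):
    D,s=dial(im,ci,fish);N=len(D)
    hsv=cv2.cvtColor(D,cv2.COLOR_RGB2HSV)
    g=((hsv[...,1]<45)&(hsv[...,2]>150)).astype(np.uint8)
    g=cv2.morphologyEx(g,cv2.MORPH_CLOSE,np.ones((15,15)))
    k,lab,st,ce=cv2.connectedComponentsWithStats(g);b=lab==1+st[1:,4].argmax()
    cs,_=cv2.findContours(b.astype(np.uint8),cv2.RETR_EXTERNAL,cv2.CHAIN_APPROX_NONE)
    (cx,cy),rad=cv2.minEnclosingCircle(max(cs,key=cv2.contourArea))
    def col(m): v,u=np.nonzero(m); return (u.mean(),v.mean(),len(u)) if len(u) else (0,0,0)
    near=np.hypot(np.mgrid[:N,:N][1]-cx,np.mgrid[:N,:N][0]-cy)<rad+3
    G=col(near&(abs(hsv[...,0].astype(int)-75)<20)&(hsv[...,1]>80));Rd=col(near&((hsv[...,0]<8)|(hsv[...,0]>172))&(hsv[...,1]>130))
    return D,s,(cx,cy,rad),G,Rd,hsv
E
python3 - <<'E'
from needle import *
for n,f in (('w0',True),('scene0',False),('side0',False)):
    z=np.load(n+'.npz');D,s,c,G,Rd,hsv=read(z['im'],z,f);save('d_'+n+'.png',D)
    print(n,'circle mm x,y,r',(100-c[1])*s+89.5,-(c[0]-100)*s-48,c[2]*s,'G',G,'R',Rd)
    g=cv2.cvtColor(D,cv2.COLOR_RGB2GRAY).astype(int)
    v,u=np.nonzero((g<70)&(np.hypot(np.mgrid[:200,:200][1]-c[0],np.mgrid[:200,:200][0]-c[1])<c[2]*.9))
    if len(u): 
        a=np.degrees(np.arctan2(u-c[0],-(v-c[1])));print(len(u),u.mean(),v.mean(),np.histogram(a,18,(-180,180))[0])
t=S([88.5,73,33])+[-.009*np.cos(np.radians(12.16)),.009*np.sin(np.radians(12.16)),.082]
print('nut TCP',t,toolshift(t),env.get_obs()['qpos'])
E
```

```text
w0 circle mm x,y,r 90.31629104614258 -44.39468536376953 28.407254219055176 G (np.float64(97.29464285714286), np.float64(54.833333333333336), 336) R (np.float64(133.16037735849056), np.float64(71.11320754716981), 318)
758 79.67678100263852 115.17150395778364 [ 80 123  90  59 124   8   0   0   1   1   4  55  61  47  38  29  10  28]
scene0 circle mm x,y,r 93.20809173583984 -59.10685157775879 41.939806365966795 G (0, 0, 0) R (np.float64(89.2987012987013), np.float64(44.15223665223665), 2772)
side0 circle mm x,y,r 90.42025604248047 -55.43156776428223 23.71069679260254 G (np.float64(111.14814814814815), np.float64(53.50617283950617), 81) R (np.float64(138.83050847457628), np.float64(67.01694915254237), 59)
82 102.79268292682927 99.8048780487805 [ 0  0  0 32 50  0  0  0  0  0  0  0  0  0  0  0  0  0]
nut TCP [0.60674387 0.1156053  0.20142201] (array([-81.8,  73.8, -84.2]), np.float64(167.63), array([0.5111, 0.061 , 0.1172])) [-1.12053842e-01  3.04547903e-01  1.88462041e+00 -2.15562054e-05
  9.52559630e-01 -1.46700144e+00]
```

```bash
cat >> needle.py <<'E'
def angle(im,ci,fish,c=None,verbose=0):
    """needle angle rad clockwise from 'left across deck' (+y), robust to shadow: darkest line from the hub"""
    D,s,_,G,Rd,hsv=read(im,ci,fish)
    g=cv2.cvtColor(D,cv2.COLOR_RGB2GRAY).astype(np.float32)
    v,u=np.mgrid[:len(D),:len(D)]
    # dial centre from the two patches is unsure: search hub as darkest 5 mm disc near expected place
    k=cv2.getStructuringElement(cv2.MORPH_ELLIPSE,(9,9)).astype(np.float32);k/=k.sum()
    b=cv2.filter2D(g,-1,k)
    m=np.full_like(b,999);x0,y0=(c if c else (108,100));w=22
    m[y0-w:y0+w,x0-w:x0+w]=b[y0-w:y0+w,x0-w:x0+w]
    hy,hx=np.unravel_index(m.argmin(),m.shape)
    th=np.radians(np.arange(-90,200,1.));rr=np.arange(5,13,.5)/s
    # direction: clockwise from left(+y = -col): left->up(uphill)->right
    X=hx-np.cos(th)[:,None]*rr;Y=hy-np.sin(th)[:,None]*rr
    pr=cv2.remap(cv2.GaussianBlur(g,(0,0),1),X.astype(np.float32),Y.astype(np.float32),cv2.INTER_LINEAR).mean(1)
    i=pr.argmin();sl=slice(max(0,i-14),i+15);wt=np.clip(np.median(pr)-20-pr[sl],0,None)+1e-6
    return (th[sl]*wt).sum()/wt.sum(),(hx,hy),pr.min(),np.median(pr),G,Rd
E
python3 - <<'E'
from needle import *
for n,f in (('w0',True),('side0',False)):
    z=np.load(n+'.npz');print(n,angle(z['im'],z,f))
im,d,ci=grab('side');print('side now',angle(im,ci,False))
im,d,ci=grab('wrist');print('wrist now',angle(im,ci,True));print(env.get_obs()['t'])
E
```

```text
w0 (np.float64(-0.22325083891006403), (np.int64(98), np.int64(97)), np.float32(55.180847), np.float32(211.72137), (np.float64(97.29464285714286), np.float64(54.833333333333336), 336), (np.float64(133.16037735849056), np.float64(71.11320754716981), 318))
side0 (np.float64(0.07317938472319353), (np.int64(103), np.int64(100)), np.float32(113.367584), np.float32(177.80066), (np.float64(111.14814814814815), np.float64(53.50617283950617), 81), (np.float64(138.83050847457628), np.float64(67.01694915254237), 59))
side now (np.float64(0.003709829183054392), (np.int64(104), np.int64(100)), np.float32(128.52214), np.float32(231.2175), (np.float64(111.12790697674419), np.float64(53.41860465116279), 86), (np.float64(138.93103448275863), np.float64(66.91379310344827), 58))
wrist now (np.float64(-1.4486230485901705), (np.int64(86), np.int64(78)), np.float32(0.0), np.float32(0.0), (0, 0, 0), (0, 0, 0))
18.85
```

drive_tool:
  motion: "0 0 -46 0; 0 0 -46 0; 0 0 -46 0; -27 24.5 0 0; -27 24.5 0 0; -27 24.5 0 0; 0 0 0 0.15; 0 0 0 0.15; 0 0 0 0.15; 0 0 0 0.15"
  claw: -0.4

```text
t: 19.85
position: [0.6058, 0.1156, 0.2545]
orientation: [0.399, 0.917, -0.0, -0.001]
wrist_force: [-0.4, -1.4, 0.2]
width: 0.303
gripper_force: 0.0
```

```bash
python3 - <<'E'
from needle import *
o=env.get_obs();im,d,ci=grab('wrist');save('w5.png',im)
P=wpts(ci,d);L=(P-SEAT)@YR*1000;hsv=cv2.cvtColor(im,cv2.COLOR_RGB2HSV)
b=(hsv[...,1]>120)&(hsv[...,0]>15)&(hsv[...,0]<32)&(L[...,2]>40)&(L[...,2]<75)&(abs(L[...,0]-88)<35)&(abs(L[...,1]-72)<35)
v,u=np.nonzero(b);q=L[b];print(len(q),np.median(q,0) if len(q) else 0, (u.min(),u.max(),v.min(),v.max()) if len(u) else 0)
if len(q)>10:
    top=q[q[:,2]>np.percentile(q[:,2],90)-4];print(cv2.minAreaRect(top[:,:2].astype(np.float32)),top[:,2].max())
t=S([88.5,73,33])+[-.009*np.cos(np.radians(12.16)),.009*np.sin(np.radians(12.16)),.082]
print(o['t'],o['width'],toolshift(t))
im,d,ci=grab('scene');P=pts(ci,d);L=(P-SEAT)@YR*1000;hsv=cv2.cvtColor(im,cv2.COLOR_RGB2HSV)
# block pose check from scene: brown top
m=(L[...,2]>24)&(L[...,2]<36)&(abs(L[...,0])<50)&(abs(L[...,1])<40)&(d>0)&(hsv[...,1]>70);q=L[m]
print('block scene',len(q),cv2.minAreaRect(q[:,:2].astype(np.float32)) if len(q)>5 else 0,np.percentile(q,[3,97],0).round(1))
E
```

```text
1663 [87.62647229 76.14655404 51.07555957] (np.int64(309), np.int64(336), np.int64(237), np.int64(308))
((86.72227478027344, 75.00818634033203), (11.470793724060059, 39.35002517700195), 56.24283981323242) 54.55117284907024
19.85 0.303373572536897 (array([-0.6,  0.7, 53.2]), np.float64(132.48), array([0.6058, 0.1156, 0.2546]))
block scene 621 ((-2.72174072265625, -3.3656387329101562), (95.5723876953125, 57.33344268798828), 10.645014762878418) [[-35.6 -23.2  25.2]
 [ 36.2  20.4  34.9]]
```

drive_tool:
  motion: "0 0 15 0.02; 0 0 15 0; 0 0 12 0; 0 0 6 0; 0 0 5 0; 0 0 0 0; 0 0 0 0; 0 0 0 0.06; 0 0 0 0.06; 0 0 0 0.06"

```text
t: 20.95
position: [0.6065, 0.1155, 0.2031]
orientation: [0.487, 0.873, 0.0, 0.001]
wrist_force: [0.2, -0.3, 0.0]
width: 0.298
gripper_force: 0.0
```

drive_tool:
  motion: "0 0 0 0.12; 0 0 0 0.12; 0 0 0 0.12; 0 0 0 0.12; 0 0 0 0.12; 0 0 0 0.12; 0 0 0 0.12; 0 0 0 0.12; 0 0 0 0.12; 0 0 0 0"

```text
t: 21.95
position: [0.6086, 0.1162, 0.2044]
orientation: [0.867, 0.498, 0.004, 0.001]
wrist_force: [6.0, 1.9, -0.8]
width: 0.301
gripper_force: 2.8
```

```bash
cat > st.py <<'E'
from needle import *
o=env.get_obs();im,d,ci=grab('wrist');save('w6.png',im)
P=wpts(ci,d);L=(P-SEAT)@YR*1000;hsv=cv2.cvtColor(im,cv2.COLOR_RGB2HSV)
b=(hsv[...,1]>110)&(hsv[...,0]>15)&(hsv[...,0]<32)&(L[...,2]>40)&(L[...,2]<75)&(abs(L[...,0]-88)<35)&(abs(L[...,1]-72)<35)&(d>0)
q=L[b];print('bar wrist',len(q),cv2.minAreaRect(q[:,:2].astype(np.float32)) if len(q)>30 else 0)
print('wrist needle',[x for x in angle(im,ci,True)[:4]])
im,d,ci=grab('side');a=angle(im,ci,False);print('side needle',a[0],a[1:4])
cv2.imwrite('pics/side_now.png',im[...,::-1])
im,d,ci=grab('scene');P=pts(ci,d);L=(P-SEAT)@YR*1000;hsv=cv2.cvtColor(im,cv2.COLOR_RGB2HSV)
b=(hsv[...,1]>90)&(hsv[...,0]>15)&(hsv[...,0]<32)&(L[...,2]>42)&(L[...,2]<70)&(abs(L[...,0]-88)<35)&(abs(L[...,1]-72)<35)&(d>0)
q=L[b];print('bar scene',len(q),cv2.minAreaRect(q[:,:2].astype(np.float32)) if len(q)>10 else 0)
r=((hsv[...,0]<6)|(hsv[...,0]>174))&(hsv[...,1]>150)&(L[...,2]>45)&(abs(L[...,1])<25)&(abs(L[...,0]-95)<60)
q=L[r];print('lever scene',len(q),np.median(q,0).round(1) if len(q) else 0)
Rm=R.from_quat(o['orientation']).as_matrix();print('t',o['t'],o['position'],'yaw',np.degrees(np.arctan2(Rm[1,0],Rm[0,0])),'F',o['wrist_force'],'T',o['ft_torque'],'q6',o['qpos'][5])
E
python3 st.py
```

```text
bar wrist 2900 ((92.8584213256836, 78.89772033691406), (34.575050354003906, 39.98241424560547), 36.372406005859375)
wrist needle [np.float64(1.2740902390769753), (np.int64(94), np.int64(95)), np.float32(23.762953), np.float32(28.222471)]
side needle 0.0020070329902131846 ((np.int64(104), np.int64(103)), np.float32(119.23744), np.float32(209.9638))
bar scene 22 ((95.96127319335938, 87.66500854492188), (9.435993194580078, 39.65073013305664), 79.08402252197266)
lever scene 37 [ 85.3   9.3 107.4]
t 21.95 [0.6085867  0.11619066 0.20440696] yaw 59.7546357528904 F [ 5.98691045  1.85528404 -0.77929608] T [ 0.49634937 -1.02427055  0.11928871] q6 0.5242400346871937
```

drive_tool:
  motion: "0 0 0 0.1; 0 0 0 0.1; 0 0 0 0.1; 0 0 0 0.1; 0 0 0 0; 0 0 0 0; 0 0 0 0; 0 0 0 0; 0 0 0 0; 0 0 0 0"

```text
t: 23.1
position: [0.6085, 0.1154, 0.2054]
orientation: [0.948, 0.317, 0.004, 0.001]
wrist_force: [2.3, -0.2, 5.5]
width: 0.304
gripper_force: 4.8
```

```bash
python3 st.py
```

```text
bar wrist 2813 ((99.9343490600586, 77.25611877441406), (41.156768798828125, 39.03935623168945), 8.422103881835938)
wrist needle [np.float64(0.0414263957490529), (np.int64(115), np.int64(101)), np.float32(21.487297), np.float32(42.053917)]
side needle -0.00948658364331183 ((np.int64(105), np.int64(105)), np.float32(108.74827), np.float32(213.96489))
bar scene 35 ((85.9472427368164, 75.75544738769531), (10.507355690002441, 42.87930679321289), 4.082767963409424)
lever scene 32 [ 85.    9.2 107.3]
t 23.1 [0.60851244 0.11540535 0.20535954] yaw 37.01554008787667 F [ 2.29622004 -0.19840484  5.50034819] T [ 0.01331802 -0.45527438  0.0159624 ] q6 0.9209009314916161
```

drive_tool:
  motion: "0 0 -1 0.1; 0 0 0 0.1; 0 0 0 0.1; 0 0 0 0; 0 0 0 0; 0 0 0 0; 0 0 0 0; 0 0 0 0; 0 0 0 0; 0 0 0 0"

```text
t: 24.25
position: [0.6076, 0.1151, 0.2069]
orientation: [0.985, 0.172, 0.002, 0.001]
wrist_force: [-4.1, -2.4, 13.0]
width: 0.298
gripper_force: 8.3
```

```bash
python3 st.py
```

```text
bar wrist 2692 ((91.9393310546875, 77.42401885986328), (40.820674896240234, 35.31991195678711), 28.617900848388672)
wrist needle [np.float64(-0.17627147316499756), (np.int64(91), np.int64(101)), np.float32(52.556114), np.float32(235.6709)]
side needle -0.10789725549931299 ((np.int64(104), np.int64(106)), np.float32(96.87469), np.float32(212.26094))
bar scene 43 ((86.33562469482422, 77.93509674072266), (44.54644775390625, 9.802705764770508), 79.63724517822266)
lever scene 36 [ 84.6  10.2 106.1]
t 24.25 [0.60757848 0.11513163 0.2068596 ] yaw 19.839554796607853 F [-4.11731825 -2.44963774 12.96685823] T [-0.15982802  0.55027895  0.23722435] q6 1.2207988155409857
```

drive_tool:
  motion: "0 0 -2.5 0; 0 0 0 0.1; 0 0 0 0.1; 0 0 0 0; 0 0 0 0; 0 0 0 0; 0 0 0 0; 0 0 0 0; 0 0 0 0; 0 0 0 0"

```text
t: 25.4
position: [0.6061, 0.1157, 0.2079]
orientation: [0.997, 0.073, 0.0, -0.0]
wrist_force: [-6.3, 0.5, 9.9]
width: 0.302
gripper_force: 5.9
```

```bash
python3 st.py
```

```text
bar wrist 2541 ((86.98379516601562, 77.05679321289062), (27.47849464416504, 32.72084426879883), 15.44461727142334)
wrist needle [np.float64(3.412028383588352), (np.int64(92), np.int64(100)), np.float32(62.07604), np.float32(234.16373)]
side needle -0.11015332316211336 ((np.int64(104), np.int64(106)), np.float32(98.791), np.float32(211.79692))
bar scene 60 ((85.84831237792969, 80.80089569091797), (46.995826721191406, 10.114667892456055), 79.67930603027344)
lever scene 36 [ 84.5   9.2 106.6]
t 25.4 [0.60605197 0.11573401 0.20786485] yaw 8.38806961764562 F [-6.34626584  0.4534193   9.86004133] T [0.09998456 1.02530821 0.13205101] q6 1.4209285562821692
```

drive_tool:
  motion: "0 0 -15 0; 0 0 -25 0; 0 0 -25 0; 0 0 0 0; 0 0 0 0; 0 0 0 0; 0 0 0 0; 0 0 0 0; 0 0 0 0; 0 0 0 0"

```text
t: 26.55
position: [0.606, 0.1155, 0.2703]
orientation: [0.997, 0.073, -0.0, -0.0]
wrist_force: [0.4, 0.0, -0.4]
width: 0.3
gripper_force: 0.0
```

```bash
python3 st.py
```

```text
bar wrist 1646 ((87.44622802734375, 74.49990844726562), (40.10327911376953, 12.981164932250977), 75.25152587890625)
wrist needle [np.float64(-0.23694775873578697), (np.int64(95), np.int64(101)), np.float32(76.30017), np.float32(225.06435)]
side needle -0.10952622250911599 ((np.int64(104), np.int64(106)), np.float32(98.22728), np.float32(200.617))
bar scene 111 ((85.9439468383789, 74.50818634033203), (40.71681213378906, 13.055322647094727), 74.68069458007812)
lever scene 37 [ 84.6   9.1 105.8]
t 26.55 [0.60596398 0.11547633 0.27030975] yaw 8.351008041939176 F [ 0.36686564  0.0055129  -0.41062126] T [-0.04839248 -0.00381351  0.01337922] q6 1.4212246153167787
```

drive_tool:
  motion: "0 0 4 -0.14; 0 0 4 -0.14; 0 0 4 -0.14; 0 0 4 -0.14; 0 0 4 -0.14; 0 0 4 -0.14; 0 0 4 -0.14; 1.6 -0.8 12 0; 0 0 14 0; 0 0 14 0"
  claw: -0.5

```text
t: 27.7
position: [0.6058, 0.1173, 0.2013]
orientation: [0.846, 0.533, -0.0, -0.0]
wrist_force: [4.0, -3.9, 12.6]
width: 0.254
gripper_force: 6.7
```

```bash
python3 st.py
```

```text
bar wrist 2672 ((92.2707290649414, 75.58814239501953), (34.24099349975586, 38.844566345214844), 4.697749614715576)
wrist needle [np.float64(1.2391836571844552), (np.int64(95), np.int64(121)), np.float32(24.143402), np.float32(27.269846)]
side needle -0.10537381007377504 ((np.int64(104), np.int64(106)), np.float32(100.73271), np.float32(216.05945))
bar scene 43 ((88.4372329711914, 75.96768188476562), (38.728450775146484, 12.601361274719238), 76.96070861816406)
lever scene 28 [ 84.1   9.6 107.3]
t 27.7 [0.60581696 0.11733437 0.20126913] yaw 64.35306171609983 F [ 3.98646792 -3.92177682 12.57948412] T [-0.63922902 -1.17009379 -0.03557207] q6 0.44695366360055744
```

drive_tool:
  motion: "0 0 -1.5 0.1; 0 0 0 0.1; 0 0 0 0.1; 0 0 0 0.1; 0 0 0 0.1; 0 0 0 0; 0 0 0 0; 0 0 0 0; 0 0 0 0; 0 0 0 0"

```text
t: 28.85
position: [0.6067, 0.1171, 0.2044]
orientation: [0.951, 0.309, 0.001, 0.0]
wrist_force: [4.6, -0.1, -0.3]
width: 0.25
gripper_force: 2.6
```

```bash
python3 st.py
```

```text
bar wrist 2533 ((91.09827423095703, 74.10101318359375), (39.80390548706055, 22.035358428955078), 76.83930206298828)
wrist needle [np.float64(-0.03490658189251985), (np.int64(125), np.int64(121)), np.float32(16.338589), np.float32(29.664585)]
side needle -0.10594255563948145 ((np.int64(104), np.int64(106)), np.float32(99.13658), np.float32(219.63396))
bar scene 40 ((87.68022155761719, 76.85527038574219), (41.0130500793457, 15.204483032226562), 80.1195068359375)
lever scene 33 [ 84.6   8.9 106.8]
t 28.85 [0.606734   0.11709163 0.20436589] yaw 35.97758574082133 F [ 4.59360339 -0.12146172 -0.31289062] T [-0.17661219 -0.96098088  0.0677909 ] q6 0.9418247981295361
```

drive_tool:
  motion: "0 0 1.5 0.1; 0 0 0 0.1; 0 0 0 0.1; 0 0 0 0.1; 0 0 0 0; 0 0 0 0; 0 0 0 0; 0 0 0 0; 0 0 0 0; 0 0 0 0"

```text
t: 30.0
position: [0.6066, 0.1169, 0.203]
orientation: [0.993, 0.115, 0.001, 0.0]
wrist_force: [4.3, -2.7, 3.4]
width: 0.253
gripper_force: 3.7
```

```bash
python3 st.py
```

```text
bar wrist 2469 ((90.22442626953125, 74.64027404785156), (42.443626403808594, 19.006868362426758), 53.976505279541016)
wrist needle [np.float64(3.4157727274519605), (np.int64(92), np.int64(102)), np.float32(54.8648), np.float32(234.37256)]
side needle -0.03750454870491701 ((np.int64(108), np.int64(109)), np.float32(109.21852), np.float32(221.788))
bar scene 55 ((86.2376708984375, 79.22730255126953), (45.94899368286133, 17.472627639770508), 65.64273071289062)
lever scene 39 [ 83.2   7.9 105.8]
t 30.0 [0.60657763 0.11692363 0.20303129] yaw 13.185349516009673 F [ 4.33906924 -2.70066594  3.42072202] T [-0.40018739 -0.81906005  0.10046602] q6 1.3396966185185921
```

drive_tool:
  motion: "0 0 0 0.1; 0 0 0 0.1; 0 0 0 0; 0 0 0 0; 0 0 0 0; 0 0 0 0; 0 0 0 0; 0 0 0 0; 0 0 0 0; 0 0 0 0"

```text
t: 31.15
position: [0.6062, 0.1169, 0.2028]
orientation: [1.0, 0.015, 0.0, 0.0]
wrist_force: [2.9, -2.7, 0.9]
width: 0.248
gripper_force: 3.7
```

```bash
sed -i 's/np.arange(-90,200,1.)/np.arange(-40,150,1.)/' needle.py && python3 st.py
```

```text
bar wrist 2460 ((91.99958801269531, 75.31948852539062), (31.553321838378906, 44.41167449951172), 82.97035217285156)
wrist needle [np.float64(0.004377335355785279), (np.int64(92), np.int64(104)), np.float32(51.557446), np.float32(232.94487)]
side needle 0.15329090537360954 ((np.int64(106), np.int64(109)), np.float32(121.392456), np.float32(229.20554))
bar scene 66 ((89.29341125488281, 80.79527282714844), (47.17232894897461, 19.195451736450195), 57.96018600463867)
lever scene 43 [ 82.1   9.7 105.2]
t 31.15 [0.60622532 0.11691363 0.20277119] yaw 1.758969938042101 F [ 2.91819022 -2.68210472  0.91260466] T [-0.54319453 -0.71281494  0.11050971] q6 1.5391338301361128
```

drive_tool:
  motion: "0 0 -15 0; 0 0 -25 0; 0 0 -25 0; 0 0 0 0; 0 0 0 0; 0 0 0 0; 0 0 0 0; 0 0 0 0; 0 0 0 0; 0 0 0 0"
  claw: -1

```text
t: 32.3
position: [0.6059, 0.1173, 0.2673]
orientation: [1.0, 0.013, -0.0, -0.0]
wrist_force: [0.1, 0.1, 0.7]
width: -0.002
gripper_force: 0.0
```

```bash
python3 st.py; python3 - <<'E'
from needle import *
im,d,ci=grab('wrist');P=wpts(ci,d);L=(P-SEAT)@YR*1000;hsv=cv2.cvtColor(im,cv2.COLOR_RGB2HSV)
a=angle(im,ci,True);hx,hy=a[1]
f=lambda p:np.pi-np.arctan2(hy-p[1],p[0]-hx)
print('needle-green',a[0]-f(a[4]),'needle-red',a[0]-f(a[5]),'green',f(a[4]),'hub',hx,hy,a[4],a[5])
z=np.load('w0.npz');b=angle(z['im'],z,True);hx,hy=b[1];print('w0',b[0]-f(b[4]),b[0]-f(b[5]))
r=((hsv[...,0]<6)|(hsv[...,0]>174))&(hsv[...,1]>150)&(abs(L[...,1])<25)&(abs(L[...,0]-90)<70)&(L[...,2]>35)&(d>0)
q=L[r];
for lo in range(40,120,10):
    k=q[(q[:,2]>=lo)&(q[:,2]<lo+10)]
    if len(k)>5: print(lo,len(k),np.percentile(k[:,0],[5,50,95]).round(1),np.percentile(k[:,1],[5,50,95]).round(1))
E
```

```text
bar wrist 1402 ((87.84799194335938, 74.2661361694336), (40.08008575439453, 12.895979881286621), 34.651695251464844)
wrist needle [np.float64(0.012448611175483314), (np.int64(97), np.int64(105)), np.float32(61.86693), np.float32(235.79617)]
side needle 0.2740590716252306 ((np.int64(106), np.int64(111)), np.float32(118.20444), np.float32(202.86726))
bar scene 119 ((86.94657897949219, 75.3465576171875), (39.56758117675781, 15.282514572143555), 32.29018020629883)
lever scene 38 [ 82.    8.2 106. ]
t 32.3 [0.60591951 0.11727824 0.26731067] yaw 1.4821535615633876 F [0.13479118 0.12033351 0.68286052] T [-0.02364599  0.01801585 -0.00828092] q6 1.544016977189719
needle-green -1.5049707089275601 needle-red -5.432520380785486 green 1.5078372769214103 hub 97 105 (np.float64(94.32249322493224), np.float64(62.52845528455285), 369) (np.float64(49.34329140461216), np.float64(159.00890985324946), 1908)
w0 -1.7774090817996742 -2.7302894638333255
40 17 [84.9 85.9 87. ] [-0.3  5.4  7.8]
50 209 [83.7 86.4 87.5] [-1.2  4.8  8.9]
60 243 [83.2 86.6 87.6] [-0.1  6.   9.7]
70 251 [83.6 86.8 87.9] [ 1.1  6.8 10.8]
80 273 [84.2 86.9 87.9] [ 2.1  8.1 11.8]
90 271 [84.6 87.2 88.2] [ 2.9  8.8 12.9]
100 220 [88.1 89.2 90.3] [ 1.3  7.1 15. ]
```

My deck matrix used extrinsic Euler order, which explains the 0.1 side tilt. I'll correct it and recheck the block and lever positions.

```bash
sed -i "s/from_euler('zy'/from_euler('ZY'/" h.py && python3 - <<'E'
from h import *
import h
def show(nm,L,m):
    q=L[m]; print(nm,len(q),'lo',np.percentile(q,2,0).round(1),'hi',np.percentile(q,98,0).round(1),'med',np.median(q,0).round(1)) if len(q)>3 else print(nm,len(q))
print(YR.round(3))
z=np.load('w0.npz')
s0=grab('scene');w=grab('wrist')
for nm,(im,d,ci),f in(('w0',(z['im'],z['d'],z),wpts),('wnow',w,wpts),('scene',s0,pts)):
    P=f(ci,d);L=(P-C0)@YR*1000;hsv=cv2.cvtColor(im,cv2.COLOR_RGB2HSV);H,Sa,V=[hsv[...,i] for i in range(3)]
    M=(d>0)&(L[...,2]>-8)&(L[...,2]<120)&(abs(L[...,0])<120)&(abs(L[...,1])<100);print(nm)
    dk=M&(abs(L[...,2])<5)&(H>15)&(H<28)&(Sa>40)&(Sa<150)&(V>150);show('deck',L,dk)
    show('bs',L,M&(H<16)&(V<140)&(Sa>70)&(L[...,2]>14)&(L[...,2]<22)&(L[...,0]<-80))
    red=M&((H<6)|(H>174))&(Sa>150);show('lever',L,red&(L[...,2]>50)&(L[...,1]>-40));show('lever hi',L,red&(L[...,2]>96))
    show('ears',L,M&(H>100)&(H<130)&(Sa>120)&(L[...,2]>32));show('head',L,M&(H>100)&(H<130)&(Sa>120)&(L[...,2]>15)&(L[...,2]<30))
    b=M&(H>15)&(H<32)&(Sa>110)&(L[...,2]>48)&(L[...,2]<66)&(L[...,1]>30);show('bar',L,b);q=L[b]
    if len(q)>10: print(cv2.minAreaRect(q[:,:2].astype(np.float32)))
    blk=M&(L[...,2]>26)&(L[...,2]<35)&(L[...,0]<-5)&(L[...,0]>-105)&(abs(L[...,1]+10)<40)&(H<25)
    show('block',L,blk);q=L[blk]
    if len(q)>10: print(cv2.minAreaRect(q[:,:2].astype(np.float32)))
E
```

```text
[[ 0.847  0.211 -0.489]
 [-0.182  0.978  0.105]
 [ 0.5    0.     0.866]]
w0
deck 32680 lo [-96.  -89.4  -1.1] hi [110.2  88.9   2. ] med [-0.2  9.6  0.6]
bs 1206 lo [-103.4  -62.7   14.4] hi [-92.   31.2  19.9] med [-96.  -15.3  18.3]
lever 1231 lo [ 31.9 -22.6  53.3] hi [ 40.8  -8.3 108.9] med [ 37.6 -15.2 100.5]
lever hi 636 lo [ 31.4 -23.1  98.7] hi [ 40.9  -8.1 109.1] med [ 37.8 -15.4 107.1]
ears 659 lo [ 24.2 -29.8  33.5] hi [43.8 -1.  47.5] med [36.2 -7.2 45.6]
head 4237 lo [ 18.2 -26.5  16.4] hi [56.  77.3 27.9] med [45.7 15.7 26.1]
bar 1064 lo [19.2 41.9 49.3] hi [51.7 68.7 58.9] med [37.2 54.6 57.2]
((34.54433059692383, 56.06426239013672), (12.197657585144043, 40.41877365112305), 54.587188720703125)
block 8 lo [-12.7 -15.   26.1] hi [-11.7  -1.6  26.8] med [-12.3 -12.   26.3]
wnow
deck 25083 lo [-84.9 -88.3  -2.5] hi [112.2  90.1   1.8] med [82.2 29.2  0.6]
bs 148 lo [-100.5  -64.9   14.1] hi [-91.6 -46.1  19.4] med [-93.5 -55.4  18.1]
lever 1442 lo [ 29.3 -21.3  51.2] hi [ 36.5  -9.5 104.8] med [ 33.  -14.2  80.3]
lever hi 281 lo [ 32.4 -22.8  96.4] hi [ 36.9  -8.2 105.9] m
[... 655 characters left out ...]
91.6  33.2  21.5] med [-98.4 -10.3  17.6]
lever 41 lo [ 25.7 -22.9  54.1] hi [ 32.8  -9.1 111.7] med [ 28.7 -12.5 105. ]
lever hi 26 lo [ 25.5 -23.3 100.7] hi [ 33.1  -8.9 112. ] med [ 29.1 -15.1 107. ]
ears 17 lo [ 22.4 -28.5  42.6] hi [38.8 -1.7 48.2] med [26.7 -4.1 44.9]
head 180 lo [14.4 -4.9 21.8] hi [47.6 77.8 29.2] med [30.7 13.7 26. ]
bar 120 lo [17.9 44.1 48.4] hi [50.9 69.8 60. ] med [34.9 58.3 55. ]
((34.87617492675781, 56.903045654296875), (39.352447509765625, 13.108755111694336), 34.67362976074219)
block 607 lo [-90.2 -37.4  26.4] hi [-13.8   6.8  33.6] med [-54.1 -14.8  29.9]
((-49.91307067871094, -14.880741119384766), (83.47579956054688, 49.51512145996094), 0.5245551466941833)
```

```bash
sed -i 's/\[-54.5,-12,0\]/[-54.5,-15.5,0]/' h.py && python3 - <<'E'
from needle import *
a=np.radians(12.16);hv=lambda h,v:SEAT+np.array([h*np.cos(a),-h*np.sin(a),v+73])/1000*[1,1,1]
def hv(h,v): return SEAT+np.array([h*np.cos(a),-h*np.sin(a),v+73])/1000
t=hv(-12,118);print('start',t,toolshift(t))
f=lambda p,hx,hy:np.pi-np.arctan2(hy-p[1],p[0]-hx)
z=np.load('w0.npz');b=angle(z['im'],z,True);print('w0',b[0],b[1],b[2:4],'green',f(b[4],*b[1]),'red',f(b[5],*b[1]))
im,d,ci=grab('wrist');b=angle(im,ci,True);print('now',b[0],b[1],b[2:4],'green',f(b[4],*b[1]),'red',f(b[5],*b[1]))
z=np.load('side0.npz');b=angle(z['im'],z,False);print('side0',b[0],b[1],b[2:4])
im,d,ci=grab('side');b=angle(im,ci,False);print('side',b[0],b[1],b[2:4],'green',f(b[4],*b[1]))
E
```

```text
start [0.53099488 0.05855746 0.23155   ] (array([-76.5,  56.7,  36.2]), np.float64(1.48), array([0.606 , 0.1173, 0.2677]))
w0 -0.23991516272554372 (np.int64(95), np.int64(94)) (np.float32(57.329994), np.float32(213.293)) green 1.5673276769299072 red 5.979728829371778
now -0.024345021236529932 (np.int64(86), np.int64(94)) (np.float32(62.452312), np.float32(235.72041)) green 1.525569234336981 red 5.324002335046355
side0 -0.5148720814467262 (np.int64(86), np.int64(78)) (np.float32(51.03538), np.float32(61.52321))
side -0.575958561487658 (np.int64(86), np.int64(78)) (np.float32(53.816208), np.float32(68.63611)) green 2.961862147462521
```

drive_tool:
  motion: "-38.3 28.3 0 0; -38.3 28.3 0 0; 0 0 0 0.12; 0 0 0 0.118; 0 0 12 0; 0 0 12 0; 0 0 12 0; 0 0 0 0; 5 0 0 0; 5 0 0 0"

```text
t: 33.7
position: [0.5414, 0.0566, 0.232]
orientation: [0.994, -0.106, 0.0, 0.0]
wrist_force: [0.1, 0.4, 0.0]
width: -0.003
gripper_force: 0.0
```

```bash
cat > fl.py <<'E'
from needle import *
o=env.get_obs();p=o['position']-SEAT;a=np.radians(12.16)
print('t',o['t'],'h',(p[0]*np.cos(a)-p[1]*np.sin(a))*1000,'y',(p[0]*np.sin(a)+p[1]*np.cos(a))*1000,'v',p[2]*1000-73,'F',o['wrist_force'],R.from_quat(o['orientation']).as_euler('ZYX',degrees=True)[0])
f=lambda q,hx,hy:np.pi-np.arctan2(hy-q[1],q[0]-hx)
for n,fi in(('wrist',True),('side',False)):
    im,d,ci=grab(n);b=angle(im,ci,fi);print(n,b[0],b[1],b[2:4],'green',f(b[4],*b[1]))
im,d,ci=grab('scene')
for n in('scene','side'):
    im,d,ci=grab(n);L=(pts(ci,d)-SEAT)@YR*1000;H=cv2.cvtColor(im,cv2.COLOR_RGB2HSV)
    r=((H[...,0]<6)|(H[...,0]>174))&(H[...,1]>150)&(L[...,2]>32)&(L[...,2]<120)&(abs(L[...,1])<20)&(abs(L[...,0]-110)<70);q=L[r]
    if len(q)>3:print(n,'lever',len(q),np.percentile(q,[3,97],0).round(1).tolist())
E
python3 fl.py
```

```text
t 33.7 h -1.421155734529842 y 0.3108066170348734 v 118.40226190224269 F [0.14899555 0.4185943  0.0220801 ] -12.11464693126553
wrist 0.005429076540096942 (np.int64(95), np.int64(100)) (np.float32(60.50033), np.float32(210.68901)) green 1.5605752176698517
side -0.575958561487658 (np.int64(86), np.int64(78)) (np.float32(56.2238), np.float32(71.737076)) green 2.967345721983703
scene lever 7 [[83.1, -0.1, 104.9], [88.0, 5.9, 107.3]]
side lever 55 [[81.5, -9.5, 51.2], [89.0, 2.5, 107.1]]
```

drive_tool:
  motion: "5 0 0 0; 5 0 0 0; 5 0 0 0; 5 0 0 0; 5 0 0 0; 5 0 0 0; 5 0 0 0; 5 0 0 0; 0 0 0 0; 0 0 0 0"

```text
t: 34.95
position: [0.5801, 0.0481, 0.2316]
orientation: [0.994, -0.106, 0.0, 0.0]
wrist_force: [0.1, 0.4, 0.4]
width: -0.001
gripper_force: 0.0
```

```bash
python3 fl.py
```

```text
t 34.95 h 38.19414712939194 y 0.08054547467021331 v 118.0040319448386 F [0.08120055 0.41311763 0.37298261] -12.164095909507362
wrist 0.5030104208449852 (np.int64(95), np.int64(96)) (np.float32(55.40713), np.float32(212.14865)) green 1.5430476389423824
side -0.5672320068981571 (np.int64(87), np.int64(86)) (np.float32(50.07031), np.float32(62.80681)) green 2.882420659359094
scene lever 22 [[87.9, -2.4, 49.0], [103.1, 5.4, 69.2]]
side lever 54 [[90.1, -11.3, 48.6], [120.8, 0.6, 96.8]]
```

drive_tool:
  motion: "4.7 0 0 0; 4.7 0 0 0; 4.7 0 0 0; 3.8 0 1.1 0; 3.8 0 1.1 0; 3.8 0 1.1 0; 3.3 0 2.1 0; 3.3 0 2.1 0; 3.3 0 2.1 0; 0 0 0 0"

```text
t: 36.2
position: [0.6149, 0.0406, 0.2219]
orientation: [0.994, -0.106, 0.0, 0.0]
wrist_force: [-0.8, -0.4, -0.0]
width: 0.001
gripper_force: 0.0
```

```bash
python3 fl.py
```

```text
t 36.2 h 73.8610402781021 y 0.09396510459447512 v 108.3071634482919 F [-0.77057614 -0.37602345 -0.00417756] -12.166935261892188
wrist 1.4552141104129999 (np.int64(93), np.int64(92)) (np.float32(50.659874), np.float32(240.74014)) green 1.5616785289579693
side -0.575958561487658 (np.int64(89), np.int64(80)) (np.float32(50.304363), np.float32(63.51957)) green 3.030244998179637
scene lever 58 [[94.1, -3.2, 39.6], [149.6, 8.3, 61.8]]
side lever 72 [[97.6, -9.2, 41.0], [151.0, 4.7, 60.4]]
```

drive_tool:
  motion: "2.5 0 2.7 0; 2.5 0 2.7 0; 2.5 0 2.7 0; 0.5 0 1.5 0; 0 0 1.5 0; 0 0 1 0; 0 0 0 0; 0 0 0 0; 0 0 0 0; 0 0 0 0"

```text
t: 37.45
position: [0.623, 0.0389, 0.2117]
orientation: [0.994, -0.106, 0.001, 0.0]
wrist_force: [-1.7, -0.8, 10.4]
width: 0.003
gripper_force: 5.0
```

```bash
python3 fl.py
```

```text
t 37.45 h 82.1103501874781 y 0.1744187119538318 v 98.1022435755886 F [-1.6740299  -0.78022292 10.37783922] -12.155445039745265
wrist 1.8988897716246584 (np.int64(91), np.int64(90)) (np.float32(67.229675), np.float32(194.93471)) green 1.5914015182653982
side -0.575958561487658 (np.int64(92), np.int64(81)) (np.float32(50.86657), np.float32(61.785618)) green 0.7218998288118446
scene lever 49 [[95.9, -2.8, 36.5], [153.2, 8.9, 45.7]]
side lever 58 [[96.7, -10.5, 33.9], [151.2, 1.3, 43.1]]
```

drive_tool:
  motion: "0 0 -15 0; 0 0 -25 0; 0 0 -25 0; 0 25 0 0; 0 0 0 0; 0 0 0 0; 0 0 0 0; 0 0 0 0; 0 0 0 0; 0 0 0 0"

```text
t: 38.7
position: [0.6169, 0.015, 0.2747]
orientation: [0.994, -0.106, -0.0, -0.0]
wrist_force: [-0.8, 0.6, -0.3]
width: -0.002
gripper_force: 0.0
```

```bash
cat > fine.py <<'E'
from needle import *
def fine(im,ci,nm):
    D,s=dial(im,ci,True);g=cv2.cvtColor(D,cv2.COLOR_RGB2GRAY).astype(np.float32)
    hsv=cv2.cvtColor(D,cv2.COLOR_RGB2HSV)
    k=cv2.getStructuringElement(cv2.MORPH_ELLIPSE,(9,9)).astype(np.float32);b=cv2.filter2D(g,-1,k/k.sum())
    w=b[70:122,70:122];y,x=np.unravel_index(w.argmin(),w.shape);hx,hy=x+70,y+70
    # hub centroid of dark pixels within 3 mm, iterated
    V,U=np.mgrid[:200,:200]
    for i in range(8):
        m=(g<80)&(np.hypot(U-hx,V-hy)<3.2/s); hx,hy=U[m].mean(),V[m].mean()
    r=np.hypot(U-hx,V-hy)*s;th=np.pi-np.arctan2(hy-V,U-hx);th=(th+np.pi/2)%(2*np.pi)-np.pi/2
    G=(abs(hsv[...,0].astype(int)-75)<22)&(hsv[...,1]>70)&(r<26)&(r>9)
    Rd=((hsv[...,0]<8)|(hsv[...,0]>172))&(hsv[...,1]>120)&(r<26)&(r>9)&(th>1.8)&(th<3.6)
    rad=np.arange(5,12,.5)/s;T=np.radians(np.arange(-60,170,.5))
    pr=cv2.remap(cv2.GaussianBlur(g,(0,0),1),(hx-np.cos(T)[:,None]*rad).astype(np.float32),(hy-np.sin(T)[:,None]*rad).astype(np.float32),1).mean(1)
    i=pr.argmin();sl=slice(max(0,i-20),i+21);wt=np.clip(pr[i]+60-pr[sl],0,None);n=(T[sl]*wt).sum()/wt.sum()
    e=lambda M:np.percentile(th[M],[3,97]).round(3) if M.sum()>9 else None
    print(nm,'hub',round(hx,1),round(hy,1),'needle',round(n,3),'green',e(G),G.sum(),'red',e(Rd),Rd.sum(),'r green',np.percentile(r[G],[5,95]).round(1) if G.sum() else 0)
if __name__=='__main__':
    z=np.load('w0.npz');fine(z['im'],z,'w0')
    im,d,ci=grab('wrist');fine(im,ci,'now')
E
python3 fine.py; python3 fl.py
```

```text
w0 hub 95.5 96.8 needle -0.069 green [1.275 1.835] 319 red [2.153 2.699] 292 r green [17.6 22.4]
now hub 98.2 99.7 needle 1.754 green [1.29  1.844] 300 red [2.135 2.671] 292 r green [17.9 22.7]
t 38.75 h 81.19610823259357 y -24.56714021293821 v 161.25760222888383 F [ 0.57353331  0.91553547 -0.44714893] -12.13781266376915
wrist 1.7856964622644462 (np.int64(98), np.int64(97)) (np.float32(80.762955), np.float32(244.68095)) green 1.5626302128485583
side -0.575958561487658 (np.int64(86), np.int64(88)) (np.float32(49.257828), np.float32(60.265324)) green 0.7968919101124787
scene lever 125 [[96.7, -6.3, 37.2], [151.9, 6.7, 44.4]]
side lever 70 [[97.0, -9.2, 34.4], [152.2, 2.8, 43.5]]
```

```bash
python3 - <<'E'
from h import *
im,d,ci=grab('scene');L=(pts(ci,d)-SEAT)@YR*1000;H=cv2.cvtColor(im,cv2.COLOR_RGB2HSV)[...,0]
m=(d>0)&(L[...,2]>26)&(L[...,2]<34)&(abs(L[...,0])<45)&(abs(L[...,1])<35)&(H<25)
k,lab,st,_=cv2.connectedComponentsWithStats(m.astype(np.uint8));b=lab==1+st[1:,4].argmax();q=L[b]
print(len(q),np.percentile(q,[2,98],0).round(1),cv2.minAreaRect(q[:,:2].astype(np.float32)))
q=L[(d>0)&(abs(L[...,2]-17)<4)&(L[...,0]<-30)&(L[...,0]>-52)&(abs(L[...,1])<48)&(H<16)];print('bs',np.percentile(q,[2,98],0).round(1))
P=pts(ci,d)
for nm,b,lo,hi in(('ramekin',(285,305,322,343),.035,.045),('jar',(198,286,230,330),.05,.075)):
    mm=np.zeros((480,640),bool);mm[b[1]:b[3],b[0]:b[2]]=1;q=P[mm&(P[...,2]>lo)&(P[...,2]<hi)&((L[...,2]<-5)|(L[...,0]<-60)|(L[...,1]>112))]
    print(nm,cv2.minEnclosingCircle((q[:,:2]*1000).astype(np.float32)))
r=env.sign_off();print(r,env.get_obs()['t'])
E
```

```text
592 [[-35.2 -21.   26.4]
 [ 37.7  22.2  33.3]] ((3.371318817138672, 0.13579559326171875), (81.34363555908203, 47.73653030395508), 0.3730102479457855)
bs [[-49.3 -46.5  13.7]
 [-37.7  46.1  20.5]]
ramekin ((450.18524169921875, 127.57767486572266), 36.85127258300781)
jar ((620.8734130859375, 206.48089599609375), 29.875656127929688)
the job is handed in; nothing more can be done
the job is handed in; nothing more can be done
```

I handed the job in at about 39 s, with no verdict shown. By my own measurements the block lies flat, centred and within about 1–2 mm of the backstop, the lever is at its stop, the needle is at about 1.8 rad in the green, and the jar and ramekin are unmoved (the dropper bottle was not checked).

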